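# Reset the sweet dispenser's portion counter

## Robot

A 7-joint arm with a two-finger parallel gripper is mounted at the origin on the work surface. World frame = base frame: x ahead of the robot, y to its left, z up, the work surface at z = 0. Lengths are in m, angles in rad, forces in N, time in s.
With the tool pointing down it reaches from about 0.425 to 0.925 m from the base axis. Payload 6.8 kg.
Tool frame: the origin (TCP) lies between the finger pads; the fingertips stand r.tips_ahead ahead of it and the grasp point (between the pads) lies 5 mm behind it (r.tips_ahead is the distance from the TCP to the fingertips, in m); z points along the fingers, y is the line along which they close (so a half turn about z gives the same grasp; the last joint's range is limited). The gripper opens to 85 mm and grips with 20 to 120 N. Pads are 22 mm wide; open, the fingers measure 114 mm over their backs; the gripper's body (76 mm by 85 mm) begins 54 mm behind the grasp point. The pads swing forward as they close: fully open they stand 13 mm farther back than shut.
Start: joints at [-0.108, 0.477, 0.022, 1.555, -0.011, 1.109, -0.083], TCP at [0.675, 0, 0.245] pointing down, gripper open.
Joint ranges: [-2.96, 2.96], [-0.34, 2.1], [-1.41, 1.46], [0.24, 2.44], [-1.37, 4.51], [0.17, 1.92], [-2.96, 2.96]. Speed limits (rad/s): [2.39, 2.39, 3.14, 3.14, 3.14, 3.14, 3.14].

## Interface

Orientations are given as a rotation vector (axis times angle).
In Python, from bench import r gives the robot as it stands.
- The arm moves only by the tool move_arm, never from a script. Its argument "rows" is one flat list of numbers, 4 for each row, row after row: the shift along the tool's x, y, z in cm, then the turn about the tool's z in degrees. In form: [tx, ty, tz, twist, tx, ty, tz, twist, ...]. A call has 1 to 10 rows; each row is the pose to reach, as a shift and turn from the pose commanded when the call began, along the tool's axes at that moment; what a row does not reach only later rows make up. A row lasts 1/8 s, in which the tool goes at most 62.5 mm and 10.7 degrees, less where a joint would pass 70% of its speed; a pose out of reach is approached as far as the arm can. A call with a gripper value outside its range is refused whole. "fingers" is the opening, from 0 (shut) to 1 (fully open), set as the call begins (left out, the last holds). The fingers move at their own pace and stop on an object; "newtons" is the grip in N (left out, the last holds). Time passes only in rows, so rows that repeat a pose let the fingers close. It gives the time, the measured TCP pose, the force, the opening and the grip force at its end, in the units of the state.
- r.get_obs(): the state, without advancing time (a new reading comes with each control period).
- r.grab_frame(name): name is "scene" or "side" or "wrist"; returns the picture (480x640x3 uint8, blue, green, red); there is no depth.
- r.camera_params(name): a dict with "fx", "fy", "cx", "cy" (pixels), "world_from_camera" (4x4, takes a point from camera to world coordinates). Camera axes: x right, y down, z forward; pixel columns grow to the right and rows downward; lengths in m; the calibration is good to about 2 mm. The wrist camera is an equidistant fisheye: a pixel r from the principal point sees the ray r / f radians off the axis. A picture is of the moment at which its call begins: read the wrist's pose just before it. camera_params takes no time and is no camera call; for the wrist camera it gives the pose at the moment of the call.
- r.hand_in(): hands the job in; it is judged then, once.
The state is a dict: "clock": time; "joints": joint angles; "qvel": joint speeds; "tau": joint torques, N m; "tcp_pos": TCP position; "orientation": TCP orientation; "contact_force": force on the tool from outside, world axes, zero at the start; "moment": the same for the moment, N m; "grip_width": finger opening in m; "gripper_force": force on a finger pad.
Only numpy, scipy, OpenCV 4.12 (cv2) and the standard library are available. Lean on these libraries where they do the work, as an engineer would, in place of code of your own. Each camera call takes 0.05 s, during which the arm holds its last target. There are 200 camera calls.

## Task

The sweet dispenser has been refilled and its portion counter has to be reset. Pick up the cranked pry bar, slip its blade over the steel sill and under the lip of the black guard cap, and lever the cap up out of its spring catches (do not pull it out with the fingers); then lift the loosened cap off without dropping it and stand it upright, open side down, flat inside the steel tray. Then turn the reset knob that was under the cap clockwise to its stop and let it spring back; leave the pry bar lying on the counter and the scoop, jar and tin where they are.

Things in the scene. Friction and masses are not known exactly. Their poses are not given: they have to be found in the camera images.
- dispenser: white sweet dispenser, fixed. Origin on the counter straight below the knob's axis, +x to its back, y left, z up. Flat deck 80 mm above the counter, x -96 to +79, y -75 to +75 mm. Clear sweet drum (radius 67 mm, top 218 mm above the counter) at x 30, y +165 mm, on its own base. The guard cap clips over the knob, centred on the origin, framed by steel rails 6 mm high at |y| 30 to 36 mm and x 37 mm
- sill (a point): middle of the top of a round steel sill along the deck's front edge, the fulcrum for the pry bar: a bar 70 mm long along the dispenser's y, radius 5 mm, its axis at dispenser x -91 mm, level with the deck, so its top is 5 mm above the deck (85 mm above the counter). Axes as the dispenser's
- catches (a point): point on the deck midway between the two spring catches (dispenser x -26 mm): steel housings 14 mm high at |y| 35 to 45 mm with sprung rollers over the cap's side flanges. About 10 N up at the lip frees the cap, its far edge acting as hinge. Once the lip has risen some 14 mm the cap is past the rollers and stays up, tilted about 0.2 rad, resting loosely on them
- guard_cap: black plastic guard cap, a hollow box open below, 64 (x) x 50 (y) x 53 mm high, 60 g; along the bottom of each y side a flange 3 mm wide and thick; a flat pry lip on its front (-x). Origin at the centre of its underside, axes as the dispenser's while clipped on. Upright means open side down. Loosened, it is picked up from above by the middle of its y sides
- cap_lip (a point): middle of the lower front edge of the cap's pry lip; the lip is 36 mm wide (y), sticks out 14 mm from the cap's front wall and is 4 mm thick; its underside is 13 mm above the deck while the cap is clipped on, 8 mm higher than the sill's top and 45 mm behind the sill's axis
- pry_bar: flat pry bar, 120 g, lying on the counter: block-shaped wooden handle 90 x 20 x 24 mm high and a straight steel blade 85 mm long, 16 mm wide, 3 mm thick, that leaves the handle's front face at mid-height (x 45, z 12 mm) and rises forwards at 0.30 rad. Origin on the underside below the middle of the handle, +x towards the blade. Grip it across the handle at the origin
- pry_tip (a point): middle of the blade's end, 126 mm ahead (+x) of the pry bar's origin, 37 mm above its underside
- reset_knob (a joint): angle of the reset knob in rad: 0 at rest, grows as it is turned clockwise seen from above, stop at 1.2; a spring (0.04 N m at rest, 0.16 N m at the stop) turns it back to 0 when released
- knob_grip (a point): centre of the knob's bar grip, on its axis, 33 mm above the deck; the bar is 36 mm long, 10 mm wide, 22 mm high (22 to 44 mm above the deck). At rest it points along the dispenser's x axis turned 0.6 rad counter-clockwise; this point's x axis stays 0.6 rad clockwise of the bar
- tray: open steel tray, 170 (x) x 160 (y) mm, walls 22 mm high and 4 mm thick, fixed to the counter; origin at the centre of its underside
- tray_in (a point): centre of the tray's inner floor, 4 mm above the counter
- scoop: sweet scoop with a like wooden handle and a broad steel box-shaped bowl (70 x 50 x 30 mm); bystander, lies beside the pry bar, on either side. Origin under the handle's middle
- jar: amber glass jar with a steel lid, 72 mm wide, 110 mm high; bystander. Origin at the centre of its underside
- tin: aluminium tin, 68 mm wide, 75 mm high; bystander. Origin at the centre of its underside
Not all that is in view belongs to the job. Leave any brown or turquoise look-alike of the guard_cap alone. There is more than one size of the pry_bar; the one meant has the size given above.

How it is judged:
By the outcome, as a careful person would: the job done as asked, in the order asked, and still so for the second after the job is handed in, with the robot touching nothing.
It also fails if it takes over 72 s, if anything falls off the work surface, if the arm or the gripper's body presses on something with over 40 N, if the wrist force passes 120 N, or if a joint passes its speed limit or range.

## Working session

There is one attempt and no reset: what is moved stays moved. The work goes in short steps, Python scripts to look and compute and a tool call to move; the robot and the scene stay as the last step left them, time stands still between calls to the robot, and variables do not carry over. Pictures are saved under pics/ and viewed, at most 10 in all, crops included, and the job is handed in when it is done.

Besides the shell and the picture viewer there is one more tool, called after "Request:" by a JSON object that holds its "method" and its "body". move_arm: Moves the arm, as the interface text tells. Its arguments: {"type":"object","properties":{"rows":{"type":"array"},"fingers":{"type":"number"},"newtons":{"type":"number"}},"required":["rows"]}

```bash
ls; mkdir -p pics; python3 - <<'E'
from bench import r
import cv2,numpy as np
for n in ("scene","side","wrist"):
    im=r.grab_frame(n); cv2.imwrite(f"pics/{n}0.png",im)
    p=r.camera_params(n); print(n,p["fx"],p["fy"],p["cx"],p["cy"]); print(np.round(p["world_from_camera"],4))
print(r.get_obs(), r.tips_ahead)
E
```

```text
pics
scene 462.6724867630735 462.6724867630735 325.9996624201544 232.03887867209247
[[ 0.7283  0.5079 -0.4601  1.179 ]
 [ 0.6853 -0.5368  0.4922 -0.7147]
 [ 0.003  -0.6738 -0.7389  0.9672]
 [ 0.      0.      0.      1.    ]]
side 505.8409380854922 505.8409380854922 316.2744944360599 232.1446197104113
[[ 0.9032 -0.3097  0.2973  0.2581]
 [-0.4292 -0.6398  0.6375 -0.9062]
 [-0.0073 -0.7034 -0.7108  0.9601]
 [ 0.      0.      0.      1.    ]]
wrist 371.64829954431775 371.64829954431775 315.89548640181135 233.02746626803997
[[ 1.000e+00  6.000e-04 -6.000e-04  6.746e-01]
 [ 4.000e-04 -9.506e-01 -3.105e-01  7.820e-02]
 [-7.000e-04  3.105e-01 -9.506e-01  3.728e-01]
 [ 0.000e+00  0.000e+00  0.000e+00  1.000e+00]]
{'clock': 0.15, 'joints': array([-0.10809554,  0.47759107,  0.0223437 ,  1.5561977 , -0.01148865,
        1.10928819, -0.08308227]), 'qvel': array([-9.58364938e-04, -2.71633363e-03,  7.74073215e-04, -3.30348227e-03,
       -3.43341063e-04,  1.19379498e-03,  9.41448145e-05]), 'tau': array([ 1.55385478e-03, -5.96924365e+01,  1.60940632e+00, -2.81490952e+01,
        1.26662746e-02,  6.56643446e-03,  5.58682734e-05]), 'tcp_pos': array([ 6.74577911e-01, -7.64117541e-06,  2.44573082e-01]), 'orientation': array([-2.22077283e+00, -2.22085951e+00,  1.61514179e-03]), 'contact_force': array([ 0.52140711, -0.37526554,  0.65473239]), 'moment': array([-0.01355684, -0.00362138, -0.02874223]), 'gripper_force': 0.0, 'grip_width': 0.08513451177333087} 0.014
```

View pics/scene0.png

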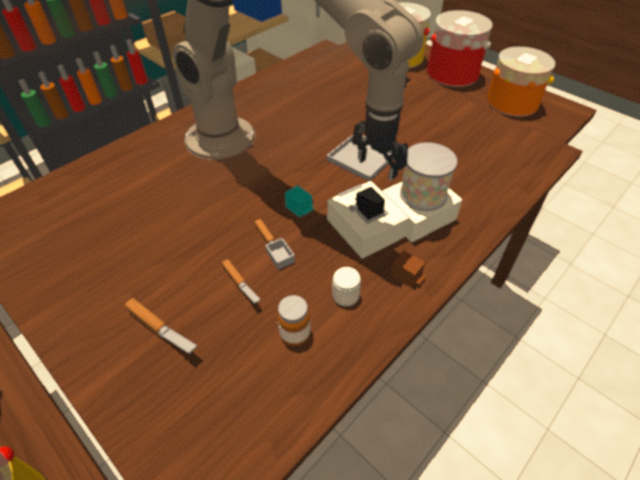

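View pics/side0.png

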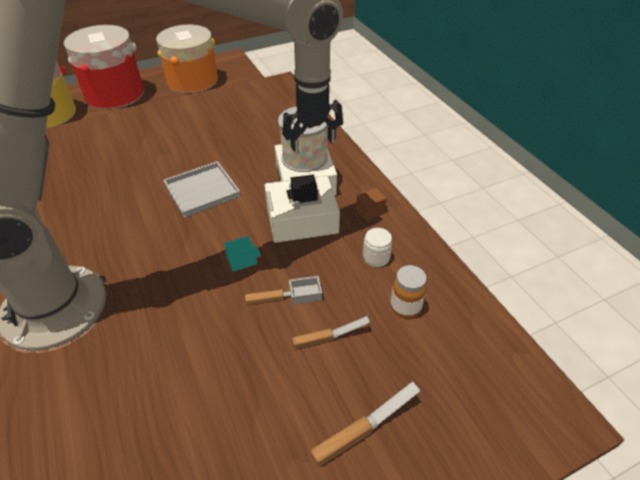

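The scene shows the small bar beside the scoop: handle at scene (234,272) and side (313,339), tip at scene (257,302) and side (368,321). A bigger bar lies farther off. The black cap is on the dispenser at scene (370,204) and side (303,188). The tray is at scene (358,155) and side (202,188).

```bash
cat > h.py <<'E'
import numpy as np, cv2
from scipy.spatial.transform import Rotation as R
from bench import r
def ray(n,uv,T=None):
    p=r.camera_params(n); T=p["world_from_camera"] if T is None else T
    x=(uv[0]-p["cx"])/p["fx"]; y=(uv[1]-p["cy"])/p["fy"]
    if n=="wrist":
        t=np.hypot(x,y); d=np.array([x/t*np.sin(t),y/t*np.sin(t),np.cos(t)]) if t>1e-9 else np.array([0,0,1.])
    else: d=np.array([x,y,1.])
    d=T[:3,:3]@d; return T[:3,3],d/np.linalg.norm(d)
def plane(n,uv,z,T=None):
    o,d=ray(n,uv,T); return o+d*(z-o[2])/d[2]
def tri(rays):
    A=np.zeros((3,3));b=np.zeros(3)
    for o,d in rays:
        M=np.eye(3)-np.outer(d,d);A+=M;b+=M@o
    p=np.linalg.solve(A,b); return p,max(np.linalg.norm((np.eye(3)-np.outer(d,d))@(p-o)) for o,d in rays)
def px(n,P,T=None):
    p=r.camera_params(n); T=p["world_from_camera"] if T is None else T
    q=T[:3,:3].T@(np.asarray(P)-T[:3,3])
    if n=="wrist":
        rr=np.hypot(q[0],q[1]); t=np.arctan2(rr,q[2]); return p["cx"]+p["fx"]*t*q[0]/rr,p["cy"]+p["fx"]*t*q[1]/rr
    return p["cx"]+p["fx"]*q[0]/q[2],p["cy"]+p["fy"]*q[1]/q[2]
E
python3 - <<'E'
from h import *
for nm,a,b in [("barrear",(226,262),(295,341)),("tip",(257,302),(368,321)),("handle",(234,272),(313,339)),("bigrear",(130,302),(317,457)),("bigtip",(193,350),(416,388))]:
    print(nm,tri([ray("scene",a),ray("side",b)]))
for n in("scene","side"):
    im=cv2.imread(f"pics/{n}0.png"); hsv=cv2.cvtColor(im,cv2.COLOR_BGR2HSV)
    m=cv2.inRange(hsv,(8,150,140),(22,255,255)); k,l,s,c=cv2.connectedComponentsWithStats(m)
    print(n,[(s[i].tolist(),c[i].round(1).tolist()) for i in range(1,k) if s[i,4]>80])
s=cv2.imread("pics/scene0.png");d=cv2.imread("pics/side0.png")
a=cv2.resize(s[140:260,310:470],(400,300),interpolation=3)
b=cv2.resize(d[150:270,230:390],(400,300),interpolation=3)
c=cv2.resize(s[200:320,200:360],(400,300),interpolation=3)
e=cv2.resize(d[230:350,230:390],(400,300),interpolation=3)
cv2.imwrite("pics/comp1.png",np.vstack([np.hstack([a,b]),np.hstack([c,e])]))
E
```

```text
barrear (array([ 0.46909556, -0.33908624,  0.01615807]), np.float64(7.063073537162683e-05))
tip (array([ 0.63125323, -0.3707359 ,  0.03055014]), np.float64(0.00016749394808428085))
handle (array([ 0.50759048, -0.34590938,  0.01101243]), np.float64(0.002109742511983361))
bigrear (array([ 0.4049707 , -0.5815887 ,  0.02389395]), np.float64(0.002113830861756519))
bigtip (array([ 0.63257411, -0.55496412,  0.04435574]), np.float64(0.0005256423195898454))
scene [([79, 72, 18, 31, 166], [87.3, 87.3]), ([502, 81, 42, 34, 881], [522.3, 98.5]), ([254, 218, 20, 23, 200], [263.9, 229.3]), ([222, 255, 47, 29, 452], [242.7, 268.7]), ([404, 256, 20, 18, 213], [413.7, 264.2]), ([124, 298, 41, 32, 525], [144.2, 313.2]), ([316, 310, 29, 25, 113], [330.2, 321.7]), ([72, 373, 40, 31, 187], [90.8, 388.7]), ([286, 419, 37, 39, 134], [304.7, 437.2])]
side [([157, 50, 45, 42, 946], [179.9, 74.5]), ([366, 188, 20, 13, 139], [375.7, 194.3]), ([394, 280, 28, 17, 142], [405.0, 291.3])]
```

View pics/comp1.png

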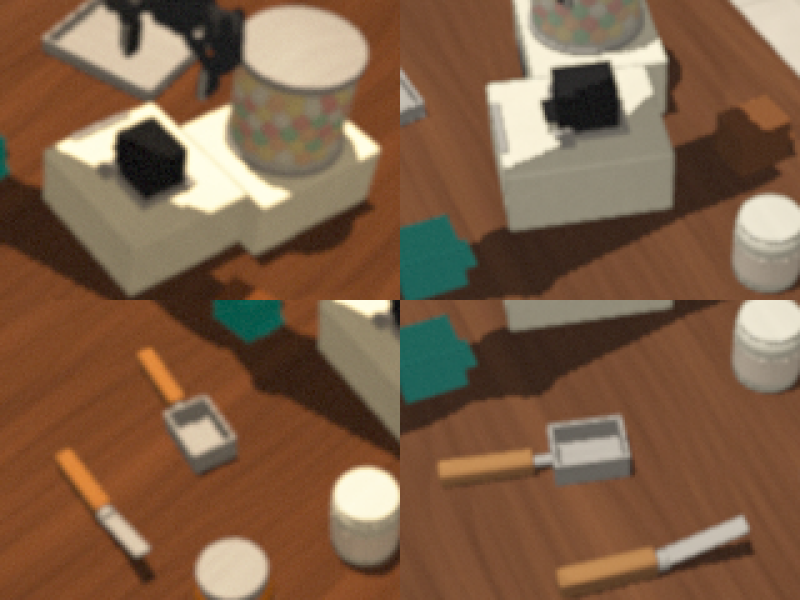

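View pics/wrist0.png

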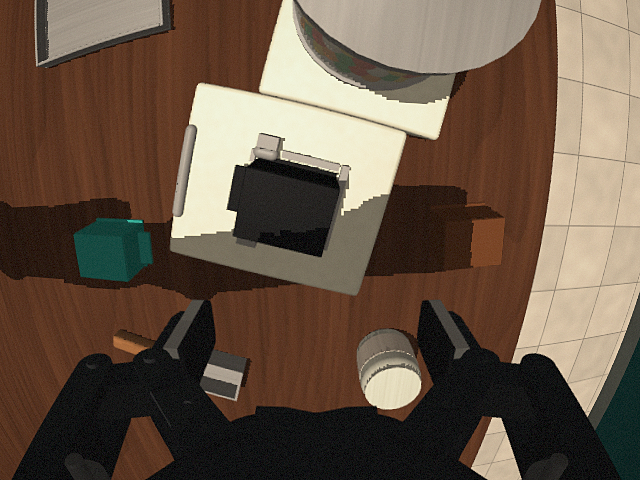

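The wrist view shows the sill from (191,127) to (180,213), deck corners at (198,84), (405,133), (357,293) and (171,250), and the lip at (233,188). The turquoise block is at (113,250), left of the dispenser's near side. The comparison crop shows that the small bar beside the scoop is the right one.

```bash
python3 - <<'E'
from h import *
T=r.camera_params("wrist")["world_from_camera"]; np.save("T0.npy",T)
C=[(198,84),(405,133),(357,293),(171,250)]
W=np.array([plane("wrist",c,.08,T) for c in C]);print("deck",W.round(4))
for a,b in((0,1),(3,2),(3,0),(2,1)):
    d=W[b]-W[a];print(np.linalg.norm(d).round(4),np.arctan2(d[1],d[0]).round(3))
S=np.array([plane("wrist",c,.082,T) for c in((191,127),(180,213))]);print("sill",S.round(4))
# corners to pose
L=np.array([(-.096,.075),(.079,.075),(.079,-.075),(-.096,-.075)])
lc=L.mean(0);wc=W[:,:2].mean(0);H=(L-lc).T@(W[:,:2]-wc);yaw=np.arctan2(H[0,1]-H[1,0],H[0,0]+H[1,1])
Rm=np.array([[np.cos(yaw),-np.sin(yaw)],[np.sin(yaw),np.cos(yaw)]]);t=wc-Rm@lc
print("disp",t,yaw,"res",(W[:,:2]-(L@Rm.T+t)).round(4).tolist())
f=lambda x,y,z:np.r_[Rm@[x,y]+t,z]
for nm,P in dict(lip=(-.046,0,.093),sill=(-.091,0,.085),rlip0=(-.046,-.018,.097),captop=(0,0,.133),topfl=(-.032,.025,.133),topbr=(.032,-.025,.133)).items():
    print(nm,f(*P).round(4),[np.round(px(n,f(*P),T if n=="wrist" else None)) for n in("wrist","scene","side")])
for nm,uv,z in(("turq",(113,250),.05),("brown",(480,235),.05),("tinTop",(391,386),.075),("scoop",(225,375),.03),("trayR",(170,28),.022),("trayB",(40,66),.022)):
    print(nm,plane("wrist",uv,z,T).round(3))
im=cv2.imread("pics/wrist0.png");hsv=cv2.cvtColor(im,cv2.COLOR_BGR2HSV)
# jar from scene/side, tin tops
print("jar",tri([ray("scene",(293,304)),ray("side",(411,276))]),"tin",tri([ray("scene",(346,275)),ray("side",(378,237))]),"cap",tri([ray("scene",(370,198)),ray("side",(304,185))]))
for nm,a in (("l",(328,157)),("t",(352,138)),("b",(370,176)),("r",(398,158))): print("trayscene",nm,plane("scene",a,.022).round(3))
for nm,a in (("l",(164,185)),("t",(219,164)),("b",(183,214)),("r",(239,190))): print("trayside",nm,plane("side",a,.022).round(3))
E
```

```text
deck [[ 0.5806  0.1072  0.08  ]
 [ 0.7451  0.0661  0.08  ]
 [ 0.7109 -0.0734  0.08  ]
 [ 0.5457 -0.0334  0.08  ]]
0.1696 -0.245
0.17 -0.237
0.1449 1.327
0.1436 1.33
sill [[0.5743 0.0725 0.082 ]
 [0.5592 0.001  0.082 ]]
disp [0.65382783 0.01462255] -0.24140476707707753 res [[0.002, -0.0032], [-0.0034, -0.0024], [-0.0017, 0.0037], [0.003, 0.0019]]
lip [0.6092 0.0256 0.093 ] [array([232., 186.]), array([359., 196.]), array([287., 196.])]
sill [0.5655 0.0364 0.085 ] [array([182., 172.]), array([349., 189.]), array([270., 200.])]
rlip0 [0.6049 0.0081 0.097 ] [array([227., 209.]), array([353., 198.]), array([288., 199.])]
captop [0.6538 0.0146 0.133 ] [array([285., 212.]), array([370., 195.]), array([304., 181.])]
topfl [0.6287 0.0465 0.133 ] [array([246., 165.]), array([370., 185.]), array([290., 177.])]
topbr [ 0.6789 -0.0173  0.133 ] [array([322., 257.]), array([369., 206.]), array([318., 186.])]
turq [ 0.464 -0.046  0.05 ]
brown [ 0.835 -0.029  0.05 ]
tinTop [ 0.754 -0.19   0.075]
scoop [ 0.565 -0.214  0.03 ]
trayR [0.533 0.173 0.022]
trayB [0.364 0.161 0.022]
jar (array([ 0.74088366, -0.35252159,  0.11132217]), np.float64(0.0025196683786637706)) tin (array([ 0.75579464, -0.1921164 ,  0.07661426]), np.float64(0.001646012286210815)) cap (array([0.65406241, 0.01620986, 0.12109106]), np.float64(0.0014429546845840609))
trayscene l [0.369 0.159 0.022]
trayscene t [0.359 0.29  0.022]
trayscene b [0.528 0.181 0.022]
trayscene r [0.537 0.311 0.022]
trayside l [0.337 0.299 0.022]
trayside t [0.51  0.324 0.022]
trayside b [0.355 0.155 0.022]
trayside r [0.525 0.184 0.022]
```

Request:
{"method": "move_arm", "body": {"rows": [-4, -2, 0.5, 10, -8, -4, 1, 20, -13, -6, 1.5, 30.5, -18, -8, 2, 41, -23, -10, 2.5, 51.5, -28, -12, 3, 62, -32, -14, 3.5, 72.5, -34.8, -16.2, 4, 83, -34.8, -16.2, 4, 93, -34.8, -16.2, 4, 101], "fingers": 1}}

```text
clock: 1.4
tcp_pos: [0.5124, -0.3484, 0.205]
orientation: [-3.126, 0.311, 0.001]
contact_force: [0.6, 0.7, -0.2]
grip_width: 0.0857
gripper_force: 0.0
```

```bash
python3 - <<'E'
from h import *
T=r.camera_params("wrist")["world_from_camera"]; np.save("T1.npy",T)
im=r.grab_frame("wrist"); cv2.imwrite("pics/wrist1.png",im)
o=r.get_obs();print(o["clock"],o["tcp_pos"],R.from_rotvec(o["orientation"]).as_matrix().round(3),o["joints"].round(2))
E
```

```text
1.45 [ 0.51274861 -0.34793616  0.20492628] [[ 0.98  -0.201 -0.001]
 [-0.201 -0.98   0.   ]
 [-0.001 -0.    -1.   ]] [ 0.13  0.46  0.49  1.76 -0.25  0.99 -1.05]
```

View pics/wrist1.png

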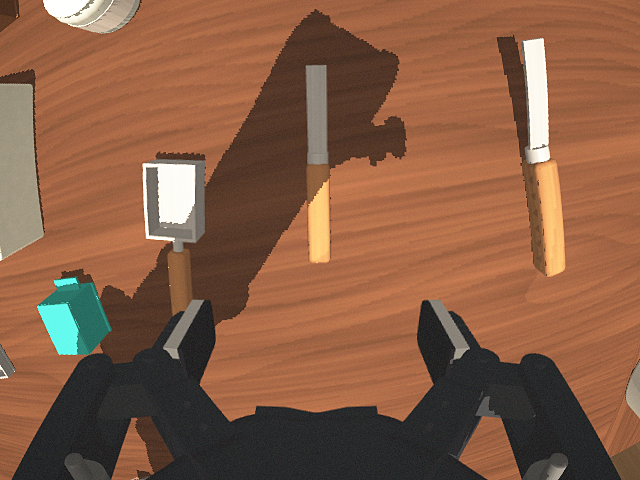

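The bar lies straight ahead of the gripper. Its handle runs from (318,163) to (319,262), with the blade tip at (316,66). The scoop handle is well clear at (179,280).

```bash
python3 - <<'E'
from h import *
T=np.load("T1.npy")
im=cv2.imread("pics/wrist1.png")
rear=plane("wrist",(319,262),.024,T);front=plane("wrist",(318,164),.024,T);tip=plane("wrist",(316.5,66),.037,T)
print(rear,front,tip,np.linalg.norm(front-rear),np.linalg.norm(tip[:2]-rear[:2]))
tt=tri([ray("wrist",(316.5,66),T),ray("side",(368,321)),ray("scene",(257,302))]);print("tip tri",tt)
tt=tri([ray("wrist",(319,262),T),ray("side",(295,341)),ray("scene",(226,262))]);print("rear tri",tt)
d=tip-rear;yaw=np.arctan2(d[1],d[0]);o=(rear+front)/2
Rt=R.from_rotvec(r.get_obs()["orientation"]).as_matrix()
print("yaw",yaw,"origin",o,"tool shift cm",(Rt.T@(o-r.get_obs()["tcp_pos"])*100).round(2),"tool yaw",np.arctan2(Rt[1,0],Rt[0,0]))
E
```

```text
[ 0.4639419  -0.34296499  0.024     ] [ 0.55043578 -0.35924664  0.024     ] [ 0.62938207 -0.37376719  0.037     ] 0.08801297013206232 0.16828317028110903
tip tri (array([ 0.63086466, -0.37222179,  0.03182962]), np.float64(0.001868169360287416))
rear tri (array([ 0.46720402, -0.34133273,  0.01983119]), np.float64(0.004820785330754398))
yaw -0.1840756860736616 origin [ 0.50718884 -0.35110581  0.024     ] tool shift cm [-0.47  0.43 18.09] tool yaw -0.20227354305695677
```

Request:
{"method": "move_arm", "body": {"rows": [-0.4, 0.4, 5, -1, -0.4, 0.4, 10, -1, -0.4, 0.4, 14, -1, -0.4, 0.4, 17, -1, -0.4, 0.4, 18.7, -1, -0.4, 0.4, 18.7, -1, -0.4, 0.4, 18.7, -1]}}

```text
clock: 2.33
tcp_pos: [0.509, -0.3517, 0.0195]
orientation: [3.129, -0.273, 0.003]
contact_force: [-0.7, -0.5, 0.7]
grip_width: 0.0857
gripper_force: 0.0
```

Request:
{"method": "move_arm", "body": {"rows": [0, 0, 0, 0, 0, 0, 0, 0, 0, 0, 0, 0, 0, 0, 0, 0, 0, 0, 0, 0, 0, 0, 0, 0, 0, 0, 0, 0, 0, 0, 0, 0], "fingers": 0, "newtons": 30}}

```text
clock: 3.32
tcp_pos: [0.5085, -0.3512, 0.0186]
orientation: [-3.13, 0.274, -0.001]
contact_force: [-0.3, 1.0, 4.7]
grip_width: 0.0194
gripper_force: 30.3
```

Request:
{"method": "move_arm", "body": {"rows": [0, 0, -3, 0, 0, 0, -7, 0, 0, 0, -12, 0, 0, 0, -16, 0, 0, 0, -16, 0, 0, 0, -16, 0]}}

```text
clock: 4.08
tcp_pos: [0.5077, -0.3505, 0.1772]
orientation: [-3.129, 0.273, 0.002]
contact_force: [-0.5, -0.3, -0.7]
grip_width: 0.0194
gripper_force: 29.7
```

```bash
cat >> h.py <<'E'
def snap(nm):
    T=r.camera_params("wrist")["world_from_camera"]; im=r.grab_frame("wrist"); cv2.imwrite(f"pics/{nm}.png",im); np.save(f"pics/{nm}.npy",T); return im,T
E
python3 - <<'E'
from h import *
im,T=snap("w2"); s=r.grab_frame("side");cv2.imwrite("pics/s2.png",s); c=r.grab_frame("scene");cv2.imwrite("pics/c2.png",c)
o=r.get_obs();print(o["tcp_pos"],o["contact_force"],o["grip_width"])
def crop(n,i,P,w=100):
    u,v=px(n,P); u=int(u);v=int(v);x=max(0,min(640-w*4//3,u-w*2//3));y=max(0,min(480-w,v-w//2));print(n,x,y);return cv2.resize(i[y:y+w,x:x+w*4//3],(400,300),interpolation=3)
P=o["tcp_pos"]+[.04,-.01,0]
cv2.imwrite("pics/comp2.png",np.vstack([np.hstack([crop("side",s,P),crop("scene",c,P)]),np.hstack([cv2.resize(im,(400,300)),np.zeros((300,400,3),np.uint8)])]))
E
```

```text
[ 0.50745882 -0.35050074  0.17654946] [ 0.09257552 -0.1155137  -0.95650263] 0.01907006244904775
side 267 239
scene 163 191
```

View pics/comp2.png

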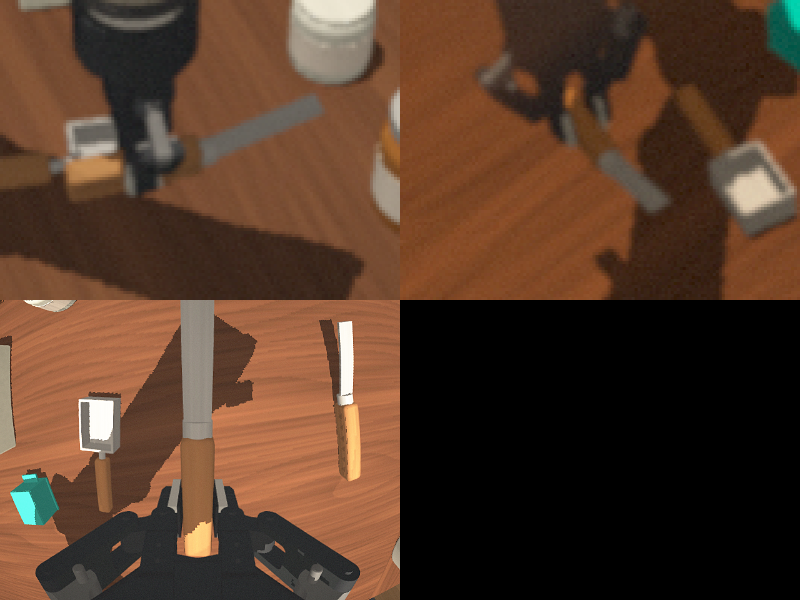

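The bar is held firmly. The tip is at about side (374,271) and scene (252,259).

```bash
python3 - <<'E'
from h import *
t,e=tri([ray("scene",(252,259.5)),ray("side",(374.3,271.5))]);print("tip",t,e)
o=r.get_obs();p=o["tcp_pos"];Rt=R.from_rotvec(o["orientation"]).as_matrix()
print("tip in tool cm",(Rt.T@(t-p)*100).round(2))
# handle front top edge & wrist views: handle/blade border (197,437-300)->full px
u=(197*1.6,(438-300)*1.6)
oo,d=ray("wrist",u,np.load("pics/w2.npy"));print("wrist ray to handle front in tool",(Rt.T@(oo-p)*100).round(2),(Rt.T@d).round(3))
E
```

```text
tip [ 0.63572983 -0.36623597  0.19208544] 0.00025689849828793444
tip in tool cm [12.9  -0.68 -1.59]
wrist ray to handle front in tool [  7.98   0.13 -12.9 ] [-0.277 -0.002  0.961]
```

Request:
{"method": "move_arm", "body": {"rows": [2, -3.5, -1, 1, 5, -9, -2, 2, 8, -14.5, -2, 3.8, 11, -20, -2, 3.8, 14, -25, -2, 3.8, 17, -31, -2, 3.8, 19.2, -34.7, -2, 3.8, 19.2, -34.7, 0, 3.8, 19.2, -34.7, 0, 3.8], "newtons": 25}}

```text
clock: 5.35
tcp_pos: [0.7554, -0.0433, 0.1745]
orientation: [3.117, -0.378, -0.01]
contact_force: [-0.9, -0.8, -1.4]
grip_width: 0.0192
gripper_force: 29.6
```

```bash
cat >> h.py <<'E'
DT=np.array([.65383,.01462]);DY=-.2414
def dis(P): # world->dispenser frame
    c,s=np.cos(DY),np.sin(DY);d=np.asarray(P)[:2]-DT;return np.array([c*d[0]+s*d[1],-s*d[0]+c*d[1],P[2]])
def st():
    o=r.get_obs();M=R.from_rotvec(o["orientation"]).as_matrix();print(round(o["clock"],2),"tcp",o["tcp_pos"].round(4),"disp",dis(o["tcp_pos"]).round(4),"yaw-DY",round(np.arctan2(M[1,0],M[0,0])-DY,3),"tilt",M[:,2].round(3),"F",o["contact_force"].round(1),"w",o["grip_width"].round(4),o["gripper_force"].round(1)); return o,M
E
python3 - <<'E'
from h import *
st()
s=r.grab_frame("side");cv2.imwrite("pics/s3.png",s); c=r.grab_frame("scene");cv2.imwrite("pics/c3.png",c)
E
```

```text
Traceback (most recent call last):
  File "h.py", line 30, in st
    o=r.get_obs();M=R.from_rotvec(o["orientation"]).as_matrix();print(round(o["clock"],2),"tcp",o["tcp_pos"].round(4),"disp",dis(o["tcp_pos"]).round(4),"yaw-DY",round(np.arctan2(M[1,0],M[0,0])-DY,3),"tilt",M[:,2].round(3),"F",o["contact_force"].round(1),"w",o["grip_width"].round(4),o["gripper_force"].round(1)); return o,M
                                                                                                                                                                                                                                                                  ^^^^^^^^^^^^^^^^^^^^^
AttributeError: 'float' object has no attribute 'round'
```

Request:
{"method": "move_arm", "body": {"rows": [0, 0, 3, 0, 0, 0, 6, 0, 0, 0, 7.4, 0, 0, 0, 7.7, 0, 0, 0, 7.7, 0], "fingers": 0, "newtons": 22}}

```text
clock: 5.98
tcp_pos: [0.7582, -0.0435, 0.1024]
orientation: [3.119, -0.378, 0.002]
contact_force: [0.5, 0.1, -0.2]
grip_width: 0.0193
gripper_force: 29.6
```

Request:
{"method": "move_arm", "body": {"rows": [0, 0, 0.2, 0, 0, 0, 0.4, 0, 0, 0, 0.6, 0, 0, 0, 0.6, 0]}}

```text
clock: 6.48
tcp_pos: [0.7589, -0.043, 0.0972]
orientation: [-3.119, 0.377, -0.005]
contact_force: [-0.2, 0.1, 4.3]
grip_width: 0.0192
gripper_force: 30.6
```

Request:
{"method": "move_arm", "body": {"rows": [0, 0, 0.2, 0, 0, 0, 0.4, 0, 0, 0, 0.6, 0, 0, 0, 0.8, 0, 0, 0, 1.0, 0, 0, 0, 1.0, 0]}}

```text
clock: 7.22
tcp_pos: [0.7614, -0.0436, 0.0888]
orientation: [3.119, -0.378, 0.014]
contact_force: [5.9, -0.8, 6.5]
grip_width: 0.0196
gripper_force: 32.0
```

```bash
sed -i 's/o\["grip_width"\].round(4),o\["gripper_force"\].round(1)/round(o["grip_width"],4),round(o["gripper_force"],1)/' h.py
python3 - <<'E'
from h import *
o,M=st()
s=r.grab_frame("side");cv2.imwrite("pics/s3.png",s); c=r.grab_frame("scene");cv2.imwrite("pics/c3.png",c);im,T=snap("w3")
def crop(n,i,P,w=90):
    u,v=px(n,P); u=int(u);v=int(v);x=max(0,min(640-w*4//3,u-w*2//3));y=max(0,min(480-w,v-w//2));print(n,x,y);return cv2.resize(i[y:y+w,x:x+w*4//3],(400,300),interpolation=3)
P=o["tcp_pos"]+[.03,-.01,0]
cv2.imwrite("pics/comp3.png",np.vstack([np.hstack([crop("side",s,P),crop("scene",c,P)]),np.hstack([cv2.resize(im,(400,300)),np.zeros((300,400,3),np.uint8)])]))
E
```

```text
7.22 tcp [ 0.7614 -0.0436  0.0888] disp [ 0.1184 -0.0308  0.0888] yaw-DY 0.0 tilt [ 0.009 -0.001 -1.   ] F [ 5.9 -0.8  6.5] w 0.0196 32.0
side 302 149
scene 333 203
```

View pics/comp3.png

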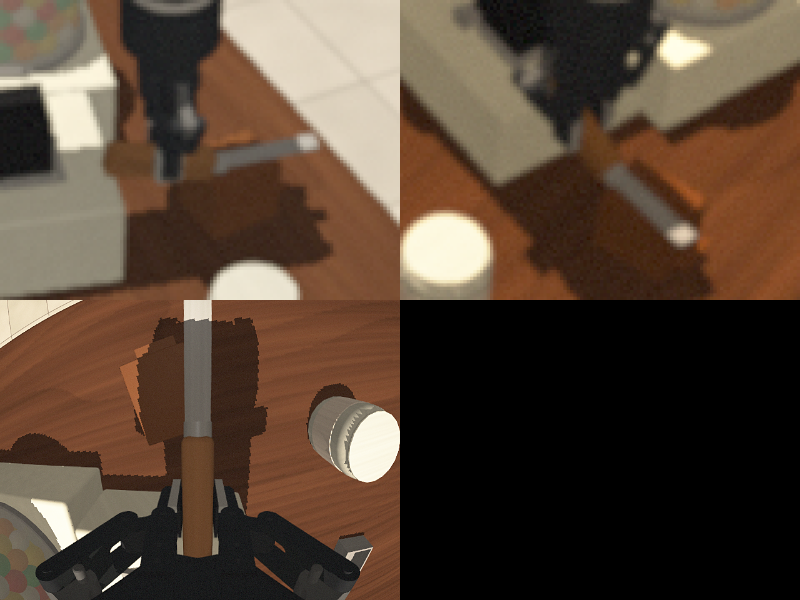

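The bar is pivoting in the grip, nose down, with its handle's rear on the deck edge. The tip is at side (397,192) and scene (419,275).

```bash
python3 - <<'E'
from h import *
t,e=tri([ray("scene",(419,274.5)),ray("side",(397,192))]);print("tip",t,e)
o,M=st();p=o["tcp_pos"]
print("tip in tool cm",(M.T@(t-p)*100).round(2))
E
```

```text
tip [ 0.88346656 -0.07292643  0.08017225] 0.0015437291750664594
7.38 tcp [ 0.7614 -0.0437  0.0888] disp [ 0.1184 -0.0309  0.0888] yaw-DY 0.0 tilt [ 0.009 -0.001 -1.   ] F [ 5.1 -1.9  7. ] w 0.0196 32.0
tip in tool cm [12.54 -0.07  0.97]
```

Request:
{"method": "move_arm", "body": {"rows": [0, 0, 0.1, 0, 0, 0, 0.25, 0, 0, 0, 0.25, 0]}}

```text
clock: 7.75
tcp_pos: [0.7617, -0.0437, 0.0865]
orientation: [3.119, -0.377, 0.015]
contact_force: [5.8, -1.5, 7.4]
grip_width: 0.0193
gripper_force: 32.5
```

Request:
{"method": "move_arm", "body": {"rows": [0.5, 0, -0.5, 0, 1, 0, -2, 0, 1, 0, -6, 0, 1, 0, -10.5, 0, 1, 0, -10.5, 0, 1, 0, -10.5, 0]}}

```text
clock: 8.5
tcp_pos: [0.767, -0.045, 0.1876]
orientation: [-3.119, 0.377, 0.001]
contact_force: [-0.1, 0.3, -1.6]
grip_width: 0.0192
gripper_force: 31.3
```

```bash
python3 - <<'E'
from h import *
o,M=st()
s=r.grab_frame("side");cv2.imwrite("pics/s4.png",s); c=r.grab_frame("scene");cv2.imwrite("pics/c4.png",c);im,T=snap("w4")
p=o["tcp_pos"]
def crop(n,i,P,w=90):
    u,v=px(n,P); u=int(u);v=int(v);x=max(0,min(640-w*4//3,u-w*2//3));y=max(0,min(480-w,v-w//2));print(n,x,y);return cv2.resize(i[y:y+w,x:x+w*4//3],(400,300),interpolation=3)
P=p+[.04,-.01,0]
cv2.imwrite("pics/comp4.png",np.vstack([np.hstack([crop("side",s,P),crop("scene",c,P)]),np.hstack([cv2.resize(im,(400,300)),np.zeros((300,400,3),np.uint8)])]))
E
```

```text
8.5 tcp [ 0.767  -0.045   0.1876] disp [ 0.1241 -0.0308  0.1876] yaw-DY 0.001 tilt [-0.001  0.    -1.   ] F [-0.1  0.3 -1.6] w 0.0192 31.3
side 311 118
scene 343 179
```

View pics/comp4.png

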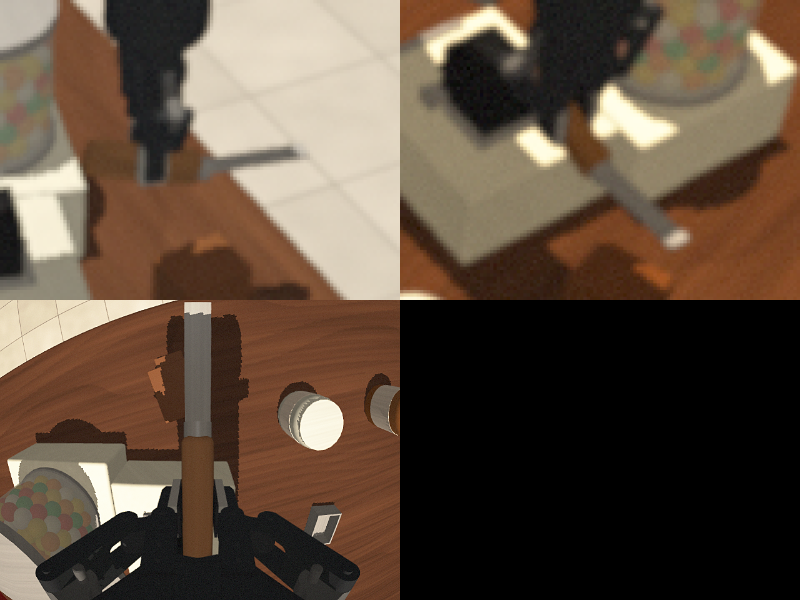

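The bar is now nose down in the air. The tip is at side (401,163.5) and scene (428,250).

```bash
python3 - <<'E'
from h import *
t,e=tri([ray("scene",(427.5,249.5)),ray("side",(400.5,163.5))]);print("tip",t,e)
o,M=st();p=o["tcp_pos"]
print("tip in tool cm",(M.T@(t-p)*100).round(2))
# cap/lip check in wrist0 vs scene/side: darkest blobs
T=np.load("T0.npy")
W=cv2.imread("pics/wrist0.png").max(2); m=((W<45)*255).astype(np.uint8); m[290:]=0
m=cv2.morphologyEx(m,cv2.MORPH_OPEN,np.ones((3,3)))
k,l,s,c=cv2.connectedComponentsWithStats(m)
for i in range(1,k):
    if s[i,4]>400: print(s[i],c[i])
# lip rows: left-most dark columns for each row
for v in range(150,245,8):
    u=np.flatnonzero(m[v,215:350]); 
    if len(u): P=plane("wrist",(215+u[0],v),.097,T); print(v,215+u[0],dis(P).round(4))
# tray pose: bright gray edges corners via scene0 & wrist? print sill scan
G=cv2.imread("pics/wrist0.png")
for v in range(130,212,16): print(v,G[v,165:205:3].mean(1).astype(int).tolist())
E
```

```text
tip [ 0.88617433 -0.06732583  0.17007905] 0.001619962839257729
8.65 tcp [ 0.7664 -0.0448  0.186 ] disp [ 0.1236 -0.0308  0.186 ] yaw-DY 0.001 tilt [-0.003  0.    -1.   ] F [-0.7  0.7 -0.9] w 0.0191 31.3
tip in tool cm [12.17 -0.67  1.56]
[ 228  158  112   99 7025] [287.58135231 207.88953737]
[393 185  43  51 906] [415.3388521 208.9790287]
[   0  202   38   78 1560] [ 14.39038462 241.51794872]
[ 60 204  27  31 504] [ 72.51785714 218.13293651]
[388 234  27  42 606] [403.04950495 254.9339934 ]
[189 257  20  33 423] [197.71867612 272.00236407]
158 258 [-0.0298  0.0261  0.097 ]
166 241 [-0.0413  0.0173  0.097 ]
174 234 [-0.0454  0.0101  0.097 ]
182 232 [-0.0458  0.0037  0.097 ]
190 239 [-0.0392 -0.0012  0.097 ]
198 233 [-0.0426 -0.0085  0.097 ]
206 228 [-0.0454 -0.0157  0.097 ]
214 237 [-0.0372 -0.0204  0.097 ]
222 236 [-0.0368 -0.027   0.097 ]
230 234 [-0.0372 -0.0339  0.097 ]
238 241 [-0.0305 -0.0391  0.097 ]
130 [66, 66, 66, 61, 60, 68, 58, 153, 173, 138, 93, 241, 231, 232]
146 [62, 67, 65, 63, 61, 59, 158, 176, 138, 91, 242, 231, 232, 233]
162 [69, 64, 65, 67, 63, 161, 173, 139, 96, 248, 233, 233, 230, 228]
178 [63, 66, 71, 64, 131, 166, 143, 109, 231, 230, 228, 231, 230, 232]
194 [59, 65, 64, 78, 164, 151, 114, 173, 229, 227, 228, 231, 229, 228]
210 [67, 66, 56, 165, 157, 121, 132, 227, 229, 226, 230, 227, 227, 229]
```

Request:
{"method": "move_arm", "body": {"rows": [-3, 0, -2, 0, -8, -1, -3, 0, -13, -2, -3, 0, -18, -3, -3, 0, -23, -3.1, -3, 0, -28, -3.1, -3, 0, -30.9, -3.1, 0, 0, -30.9, -3.1, 5, 0, -30.9, -3.1, 6, 0, -30.9, -3.1, 6, 0]}}

```text
clock: 9.9
tcp_pos: [0.4749, 0.0583, 0.1278]
orientation: [3.118, -0.378, -0.002]
contact_force: [0.9, -0.2, -0.9]
grip_width: 0.0195
gripper_force: 31.2
```

```bash
python3 - <<'E'
from h import *
o,M=st()
s=r.grab_frame("side");cv2.imwrite("pics/s5.png",s); c=r.grab_frame("scene");cv2.imwrite("pics/c5.png",c);im,T=snap("w5")
p=o["tcp_pos"]
def crop(n,i,P,w=75):
    u,v=px(n,P); u=int(u);v=int(v);x=max(0,min(640-w*4//3,u-w*2//3));y=max(0,min(480-w,v-w//2));print(n,x,y);return cv2.resize(i[y:y+w,x:x+w*4//3],(400,300),interpolation=3)
P=p+[.08,-.02,0]
cv2.imwrite("pics/comp5.png",np.vstack([np.hstack([crop("side",s,P),crop("scene",c,P)]),np.hstack([cv2.resize(im,(400,300)),cv2.resize(im[0:200,200:467],(400,300))])]))
E
```

```text
9.9 tcp [0.4749 0.0583 0.1278] disp [-0.1842 -0.0004  0.1278] yaw-DY -0.0 tilt [-0.001 -0.001 -1.   ] F [ 0.9 -0.2 -0.9] w 0.0195 31.2
side 214 151
scene 297 138
```

View pics/comp5.png

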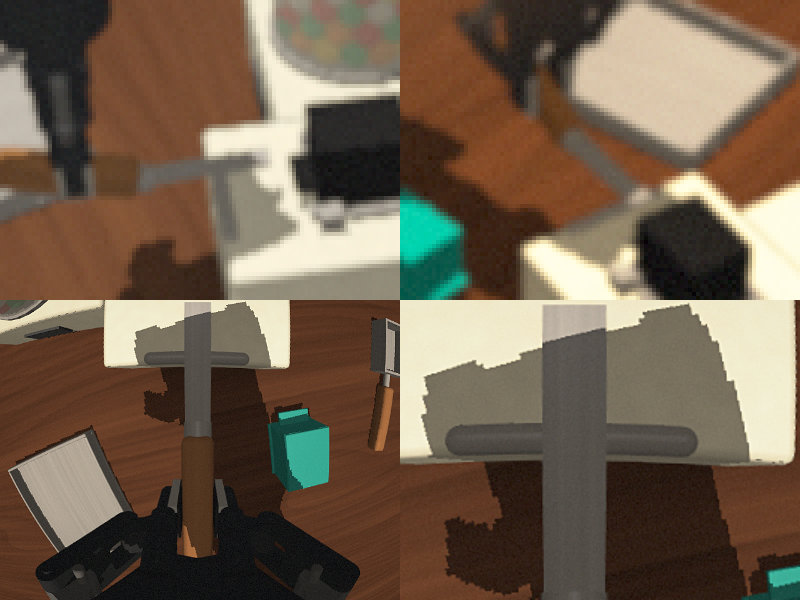

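The blade is centred over the sill. The tip is at side (281,190), scene (356.5,186.5) and wrist (316.7,3.5). The sill spans wrist columns 230–398 at row 93.

```bash
python3 - <<'E'
from h import *
o,M=st();p=o["tcp_pos"];T=np.load("pics/w5.npy")
rw=ray("wrist",(316.7,3.5),T)
for nm,rr in(("sc+si",[ray("scene",(356.5,186.5)),ray("side",(281,190))]),("all",[ray("scene",(356.5,186.5)),ray("side",(281,190)),rw]),("w+side",[ray("side",(281,190)),rw])):
    t,e=tri(rr);print(nm,dis(t).round(4),round(e,4),"tool cm",(M.T@(t-p)*100).round(2))
for uv in((230,93),(398,93)):print(dis(plane("wrist",uv,.085,T)).round(4))
# predicted wrist row of tip for pitch values
for th in(.2,.23,.26,.29):
    x=126*np.cos(th)+25*np.sin(th);z=-6.6+25*np.cos(th)-126*np.sin(th)
    print(th,round(x),round(z,1),np.round(px("wrist",p+M@[x/1000,0,-z/1000],T),1))
E
```

```text
10.05 tcp [0.4761 0.0586 0.1291] disp [-0.1831  0.0003  0.1291] yaw-DY -0.0 tilt [ 0.002  0.001 -1.   ] F [-0.5 -0.6 -0.9] w 0.0194 31.2
sc+si [-0.0606  0.0009  0.116 ] 0.0018 tool cm [12.25 -0.06  1.33]
all [-0.0599 -0.0008  0.1175] 0.0022 tool cm [12.32  0.11  1.19]
w+side [-0.0597 -0.0016  0.1162] 0.0005 tool cm [12.34  0.19  1.32]
[-0.0914  0.0384  0.085 ]
[-0.0915 -0.0391  0.085 ]
0.2 128 -7.1 [311.6 -12.4]
0.23 128 -11.0 [311.8  -8.9]
0.26 128 -14.8 [311.9  -5.4]
0.29 128 -18.7 [312.   -1.7]
```

Request:
{"method": "move_arm", "body": {"rows": [0, 0, 1, 0, 0, 0, 2, 0, 0, 0, 2.3, 0, 0, 0, 2.3, 0, 0, 0, 2.3, 0]}}

```text
clock: 10.68
tcp_pos: [0.4749, 0.0587, 0.1049]
orientation: [-3.119, 0.378, -0.0]
contact_force: [-0.8, 0.5, -0.7]
grip_width: 0.0195
gripper_force: 31.2
```

Request:
{"method": "move_arm", "body": {"rows": [0, 0, 0.1, 0, 0, 0, 0.1, 0]}}

```text
clock: 10.92
tcp_pos: [0.4747, 0.0587, 0.1039]
orientation: [-3.119, 0.377, -0.0]
contact_force: [0.8, -0.7, -1.4]
grip_width: 0.0194
gripper_force: 31.2
```

Request:
{"method": "move_arm", "body": {"rows": [0, 0, 0.1, 0, 0, 0, 0.1, 0]}}

```text
clock: 11.18
tcp_pos: [0.4746, 0.0587, 0.1028]
orientation: [-3.119, 0.377, 0.0]
contact_force: [-0.1, 0.2, -1.6]
grip_width: 0.0191
gripper_force: 31.2
```

Request:
{"method": "move_arm", "body": {"rows": [0, 0, 0.1, 0, 0, 0, 0.1, 0]}}

```text
clock: 11.42
tcp_pos: [0.4746, 0.0587, 0.1017]
orientation: [3.119, -0.377, -0.0]
contact_force: [-0.2, 0.5, -2.0]
grip_width: 0.0194
gripper_force: 31.2
```

Request:
{"method": "move_arm", "body": {"rows": [0, 0, 0.1, 0, 0, 0, 0.1, 0]}}

```text
clock: 11.68
tcp_pos: [0.4747, 0.0587, 0.1008]
orientation: [-3.119, 0.378, -0.0]
contact_force: [-1.8, -0.1, 1.3]
grip_width: 0.0193
gripper_force: 31.5
```

Request:
{"method": "move_arm", "body": {"rows": [0, 0, 0.1, 0, 0, 0, 0.1, 0]}}

```text
clock: 11.92
tcp_pos: [0.4746, 0.0587, 0.0999]
orientation: [-3.119, 0.377, 0.0]
contact_force: [-2.0, 0.5, 2.1]
grip_width: 0.019
gripper_force: 31.8
```

Request:
{"method": "move_arm", "body": {"rows": [0, 0, -0.15, 0, 0.6, 0, -0.15, 0, 1.2, 0, -0.15, 0, 1.7, 0, -0.15, 0, 1.7, 0, -0.15, 0]}}

```text
clock: 12.55
tcp_pos: [0.4917, 0.0544, 0.1013]
orientation: [3.119, -0.378, 0.001]
contact_force: [-0.5, 0.1, -0.8]
grip_width: 0.0191
gripper_force: 31.3
```

Request:
{"method": "move_arm", "body": {"rows": [0.4, 0, 0, 0, 0.7, 0, 0, 0, 0.7, 0, 0, 0]}}

```text
clock: 12.92
tcp_pos: [0.4985, 0.0529, 0.1014]
orientation: [-3.119, 0.378, -0.001]
contact_force: [-0.3, 0.6, -1.0]
grip_width: 0.0195
gripper_force: 31.4
```

```bash
python3 - <<'E'
from h import *
o,M=st()
s=r.grab_frame("side");cv2.imwrite("pics/s6.png",s); c=r.grab_frame("scene");cv2.imwrite("pics/c6.png",c);snap("w6")
E
```

```text
12.93 tcp [0.4985 0.0529 0.1014] disp [-0.16    0.      0.1014] yaw-DY 0.0 tilt [ 0.001 -0.    -1.   ] F [-0.3  0.6 -1. ] w 0.0195 31.4
```

Request:
{"method": "move_arm", "body": {"rows": [0, 0, 0.2, 0, 0, 0, 0.4, 0, 0, 0, 0.6, 0, 0, 0, 0.8, 0, 0, 0, 1.0, 0, 0, 0, 1.0, 0]}}

```text
clock: 13.82
tcp_pos: [0.497, 0.0533, 0.0914]
orientation: [-3.118, 0.377, 0.003]
contact_force: [-5.7, 1.7, 6.8]
grip_width: 0.0197
gripper_force: 32.9
```

Request:
{"method": "move_arm", "body": {"rows": [0, 0, 0.2, 0, 0, 0, 0.4, 0, 0, 0, 0.6, 0, 0, 0, 0.8, 0, 0, 0, 0.8, 0]}}

```text
clock: 14.45
tcp_pos: [0.4968, 0.0532, 0.0829]
orientation: [3.119, -0.377, -0.004]
contact_force: [-5.2, 2.2, 3.1]
grip_width: 0.0194
gripper_force: 32.8
```

```bash
python3 - <<'E'
from h import *
o,M=st()
s=r.grab_frame("side");cv2.imwrite("pics/s7.png",s); c=r.grab_frame("scene");cv2.imwrite("pics/c7.png",c);snap("w7")
# dark-cap blob compare before/after
for n,a,b,box in(("side","s6","s7",(165,215,275,335)),("scene","c6","c7",(175,225,340,395))):
    for f in(a,b):
        g=cv2.imread(f"pics/{f}.png").max(2)[box[0]:box[1],box[2]:box[3]];ys,xs=np.nonzero(g<50);print(f,len(xs),xs.mean()+box[2],ys.mean()+box[0],xs.min()+box[2],ys.min()+box[0],xs.max()+box[2],ys.max()+box[0])
E
```

```text
14.45 tcp [0.4968 0.0532 0.0829] disp [-1.617e-01 -1.000e-04  8.290e-02] yaw-DY 0.001 tilt [-0.002  0.    -1.   ] F [-5.2  2.2  3.1] w 0.0194 32.8
s6 585 302.9846153846154 188.75213675213675 288 176 316 201
s7 653 303.7580398162328 187.4624808575804 288 175 318 200
c6 563 369.4138543516874 202.91651865008882 356 189 382 217
c7 583 369.67753001715266 202.16123499142367 356 187 384 217
```

Request:
{"method": "move_arm", "body": {"rows": [0, 0, 0.2, 0, 0, 0, 0.4, 0, 0, 0, 0.6, 0, 0, 0, 0.6, 0, 0, 0, 0.6, 0]}}

```text
clock: 15.22
tcp_pos: [0.4972, 0.0531, 0.077]
orientation: [3.119, -0.377, -0.003]
contact_force: [-5.3, 1.8, 1.9]
grip_width: 0.0195
gripper_force: 32.8
```

```bash
python3 - <<'E'
from h import *
o,M=st()
s=r.grab_frame("side");cv2.imwrite("pics/s8.png",s); c=r.grab_frame("scene");cv2.imwrite("pics/c8.png",c);snap("w8")
for n,a,b,box in(("side","s6","s8",(165,215,275,335)),("scene","c6","c8",(175,225,340,395))):
    for f in(a,b):
        g=cv2.imread(f"pics/{f}.png").max(2)[box[0]:box[1],box[2]:box[3]];ys,xs=np.nonzero(g<50);print(f,len(xs),xs.mean()+box[2],ys.mean()+box[0],xs.min()+box[2],ys.min()+box[0],xs.max()+box[2],ys.max()+box[0])
P={k:[np.round(px(n,np.r_[DT+np.array([[np.cos(DY),-np.sin(DY)],[np.sin(DY),np.cos(DY)]])@[x,-.025],z]),1) for n in("side","scene")] for k,(x,z) in dict(f0=(-.032,.133),b0=(.032,.133),f_tilt=(.032-.064*.98-.053*.2,.08+.053*.98+.064*.2),b_tilt=(.032-.053*.2,.08+.053*.98)).items()};print(P)
E
```

```text
15.22 tcp [0.4972 0.0531 0.077 ] disp [-1.613e-01 -1.000e-04  7.700e-02] yaw-DY 0.001 tilt [-0.002  0.    -1.   ] F [-5.3  1.8  1.9] w 0.0195 32.8
s6 585 302.9846153846154 188.75213675213675 288 176 316 201
s8 660 303.9030303030303 187.3 288 174 318 200
c6 563 369.4138543516874 202.91651865008882 356 189 382 217
c8 580 369.7551724137931 202.16379310344828 356 187 384 217
{'f0': [array([293.1, 189.2]), array([354.9, 192. ])], 'b0': [array([318.1, 185.8]), array([369.3, 206.3])], 'f_tilt': [array([289.2, 186.1]), array([353. , 186.7])], 'b_tilt': [array([314. , 186.7]), array([366.8, 204.1])]}
```

```bash
python3 - <<'E'
from h import *
for f,n,cols,rows in(("s0","side",range(284,322,2),(165,215)),("s6","side",range(284,322,2),(165,215)),("s8","side",range(284,322,2),(165,215)),("c6","scene",range(348,390,2),(175,228)),("c8","scene",range(348,390,2),(175,228))):
    g=cv2.imread("pics/side0.png" if f=="s0" else f"pics/{f}.png").max(2)
    print(f,[(u,*(lambda y:(int(y.min())+rows[0],int(y.max())+rows[0]) if len(y) else (0,0))(np.flatnonzero(g[rows[0]:rows[1],u]<60))) for u in cols])
E
```

```text
s0 [(284, 0, 0), (286, 0, 0), (288, 191, 195), (290, 190, 198), (292, 178, 198), (294, 178, 200), (296, 178, 200), (298, 177, 200), (300, 177, 202), (302, 177, 202), (304, 177, 201), (306, 176, 201), (308, 176, 201), (310, 176, 200), (312, 176, 200), (314, 180, 200), (316, 189, 199), (318, 0, 0), (320, 0, 0)]
s6 [(284, 0, 0), (286, 0, 0), (288, 191, 197), (290, 190, 197), (292, 178, 198), (294, 178, 200), (296, 178, 199), (298, 177, 199), (300, 177, 200), (302, 177, 201), (304, 177, 200), (306, 176, 200), (308, 176, 200), (310, 176, 199), (312, 176, 199), (314, 181, 199), (316, 189, 199), (318, 0, 0), (320, 0, 0)]
s8 [(284, 0, 0), (286, 0, 0), (288, 186, 192), (290, 186, 193), (292, 182, 195), (294, 174, 200), (296, 174, 199), (298, 174, 199), (300, 175, 200), (302, 175, 200), (304, 175, 200), (306, 175, 200), (308, 175, 200), (310, 175, 199), (312, 175, 199), (314, 175, 199), (316, 177, 198), (318, 184, 190), (320, 0, 0)]
c6 [(348, 0, 0), (350, 0, 0), (352, 0, 0), (354, 0, 0), (356, 194, 202), (358, 193, 207), (360, 192, 209), (362, 191, 211), (364, 190, 214), (366, 190, 216), (368, 189, 218), (370, 189, 218), (372, 190, 217), (374, 192, 216), (376, 194, 215), (378, 195, 214), (380, 197, 213), (382, 200, 212), (384, 0, 0), (386, 0, 0), (388, 0, 0)]
c8 [(348, 0, 0), (350, 0, 0), (352, 0, 0), (354, 0, 0), (356, 200, 203), (358, 192, 206), (360, 191, 209), (362, 191, 211), (364, 190, 213), (366, 189, 216), (368, 189, 217), (370, 188, 217), (372, 187, 216), (374, 188, 215), (376, 192, 214), (378, 194, 213), (380, 196, 212), (382, 199, 211), (384, 201, 203), (386, 0, 0), (388, 0, 0)]
```

Request:
{"method": "move_arm", "body": {"rows": [-0.3, 0, 0, 0, -0.8, 0, 0, 0, -1.4, 0, 0, 0, -2.0, 0, 0, 0, -2.8, 0, 0, 0, -3.8, 0, -0.2, 0, -4, 0, -3, 0, -4, 0, -8, 0, -4, 0, -12, 0]}}

```text
clock: 16.5
tcp_pos: [0.4587, 0.0625, 0.1989]
orientation: [-3.119, 0.377, -0.001]
contact_force: [1.2, 0.5, -0.8]
grip_width: 0.0195
gripper_force: 32.3
```

```bash
python3 - <<'E'
from h import *
o,M=st()
s=r.grab_frame("side");cv2.imwrite("pics/s9.png",s); c=r.grab_frame("scene");cv2.imwrite("pics/c9.png",c);snap("w9")
for f,n,cols,rows in(("s9","side",range(284,322,2),(165,215)),("c9","scene",range(348,390,2),(175,228))):
    g=cv2.imread(f"pics/{f}.png").max(2)
    print(f,[(u,*(lambda y:(int(y.min())+rows[0],int(y.max())+rows[0]) if len(y) else (0,0))(np.flatnonzero(g[rows[0]:rows[1],u]<60))) for u in cols])
tgt=np.array([.508,-.35,.0]);print("to bar place, tool cm",(M.T@(tgt-o["tcp_pos"])*100).round(1))
E
```

```text
16.5 tcp [0.4587 0.0625 0.1989] disp [-2.009e-01 -2.000e-04  1.989e-01] yaw-DY 0.001 tilt [ 0.  0. -1.] F [ 1.2  0.5 -0.8] w 0.0195 32.3
s9 [(284, 0, 0), (286, 0, 0), (288, 186, 190), (290, 186, 193), (292, 182, 195), (294, 174, 200), (296, 174, 199), (298, 174, 199), (300, 174, 200), (302, 175, 200), (304, 175, 200), (306, 175, 200), (308, 175, 200), (310, 175, 199), (312, 175, 199), (314, 175, 199), (316, 178, 198), (318, 185, 190), (320, 0, 0)]
c9 [(348, 0, 0), (350, 0, 0), (352, 0, 0), (354, 0, 0), (356, 203, 203), (358, 193, 206), (360, 192, 209), (362, 191, 211), (364, 190, 214), (366, 189, 216), (368, 189, 217), (370, 188, 217), (372, 187, 216), (374, 189, 215), (376, 192, 214), (378, 194, 213), (380, 197, 213), (382, 199, 211), (384, 201, 203), (386, 0, 0), (388, 0, 0)]
to bar place, tool cm [14.6 38.9 19.9]
```

Request:
{"method": "move_arm", "body": {"rows": [2, 5, 0, 0, 4.5, 11, 0, 0, 6.5, 17, 0, 0, 9, 23, 0, 0, 11, 29, 0, 0, 13.5, 35, 0, 0, 14.6, 38.9, 4, 0, 14.6, 38.9, 9, 0, 14.6, 38.9, 14, 0, 14.6, 38.9, 16.2, 0]}}

```text
clock: 17.9
tcp_pos: [0.5055, -0.3483, 0.0311]
orientation: [-3.116, 0.378, 0.01]
contact_force: [0.2, 0.0, -0.1]
grip_width: 0.0196
gripper_force: 32.3
```

Request:
{"method": "move_arm", "body": {"rows": [0, 0, 0.4, 0, 0, 0, 0.8, 0, 0, 0, 1.2, 0, 0, 0, 1.5, 0, 0, 0, 1.5, 0]}}

```text
clock: 18.52
tcp_pos: [0.5083, -0.3501, 0.0206]
orientation: [3.119, -0.377, 0.001]
contact_force: [-0.3, -0.1, -1.7]
grip_width: 0.0192
gripper_force: 32.3
```

Request:
{"method": "move_arm", "body": {"rows": [0, 0, 0.1, 0, 0, 0, 0.2, 0, 0, 0, 0.3, 0, 0, 0, 0.3, 0]}}

```text
clock: 19.02
tcp_pos: [0.5089, -0.3504, 0.0182]
orientation: [3.119, -0.377, 0.002]
contact_force: [-0.1, 0.8, 5.4]
grip_width: 0.0196
gripper_force: 33.3
```

Request:
{"method": "move_arm", "body": {"rows": [0, 0, 0, 0, 0, 0, 0, 0, 0, 0, 0, 0, 0, 0, 0, 0, 0, 0, 0, 0], "fingers": 1}}

```text
clock: 19.65
tcp_pos: [0.5081, -0.3501, 0.0172]
orientation: [-3.119, 0.378, 0.0]
contact_force: [0.7, -0.0, 0.1]
grip_width: 0.0856
gripper_force: 0.0
```

Request:
{"method": "move_arm", "body": {"rows": [0, 0, -4, 0, 0, 0, -10, 0, 0, 0, -16, 0, 1, -6, -20, 0, 2, -12, -22.7, 0, 3, -18, -22.7, 0, 4, -24, -22.7, 0, 5, -30, -22.7, 0, 5.9, -36, -22.7, 0, 5.9, -38.9, -22.7, 0]}}

```text
clock: 20.9
tcp_pos: [0.6591, 0.0182, 0.2438]
orientation: [-3.119, 0.37, 0.0]
contact_force: [-0.0, -0.9, -0.0]
grip_width: 0.0859
gripper_force: 0.0
```

Request:
{"method": "move_arm", "body": {"rows": [0, 0, 0, 0, 0, 0, 0, 0]}}

```text
clock: 21.15
tcp_pos: [0.6579, 0.0124, 0.2442]
orientation: [3.118, -0.379, -0.0]
contact_force: [-0.4, -0.9, 0.5]
grip_width: 0.085
gripper_force: 0.0
```

```bash
python3 - <<'E'
from h import *
o,M=st(); im,T=snap("w10")
g=im.max(2);m=((g<45)*255).astype(np.uint8)
k,l,s,c=cv2.connectedComponentsWithStats(cv2.morphologyEx(m,cv2.MORPH_OPEN,np.ones((3,3))))
print(np.round(px("wrist",[*DT,.133],T)))
for i in range(1,k):
    if s[i,4]>1500: print(i,s[i],c[i].round(1))
s=r.grab_frame("side");cv2.imwrite("pics/s10.png",s)
a=cv2.resize(im,(800,600));cv2.imwrite("pics/v10.png",a)
E
```

```text
21.15 tcp [0.6579 0.0124 0.2442] disp [ 0.0045 -0.0012  0.2442] yaw-DY -0.0 tilt [-0.    -0.001 -1.   ] F [-0.4 -0.9  0.5] w 0.085 0.0
[312. 242.]
32 [ 277  186   75  102 7136] [314.3 234.2]
38 [   12   301   628   179 52751] [317.2 419.8]
```

```bash
python3 - <<'E'
from h import *
im=cv2.imread("pics/w10.png");T=np.load("pics/w10.npy");g=im.max(2);m=g<45
for v in range(180,296,6):
    u=np.flatnonzero(m[v,250:380])
    if len(u): 
        a,b=dis(plane("wrist",(250+u[0],v),.14,T)),dis(plane("wrist",(250+u[-1],v),.14,T))
        print(v,250+u[0],250+u[-1],"at .14: x",a[0].round(4),"y",a[1].round(4),b[1].round(4),"w",(a[1]-b[1]).round(4),"x at .08",dis(plane("wrist",(315,v),.08,T))[0].round(4))
D=lambda x,z:np.r_[DT+np.array([[np.cos(DY),-np.sin(DY)],[np.sin(DY),np.cos(DY)]])@[x,0],z]
for t in(.15,.2,.25):
    c,s=np.cos(t),np.sin(t);f=lambda a,b:D(.032+a*c+b*s,.08-a*s+b*c)
    print(t,"rows: backbottom,backtop,fronttop,lipfront(top)",[round(px("wrist",f(a,b),T)[1],1) for a,b in((0,0),(0,.053),(-.064,.053),(-.078,.017))])
E
```

```text
186 277 344 at .14: x 0.04 y 0.0221 -0.0206 w 0.0427 x at .08 0.0285
192 277 351 at .14: x 0.0361 y 0.0222 -0.0251 w 0.0473 x at .08 0.0236
198 277 351 at .14: x 0.0322 y 0.0223 -0.0252 w 0.0475 x at .08 0.0186
204 277 350 at .14: x 0.0282 y 0.0224 -0.0247 w 0.0471 x at .08 0.0136
210 277 350 at .14: x 0.0242 y 0.0225 -0.0248 w 0.0473 x at .08 0.0086
216 277 350 at .14: x 0.0202 y 0.0226 -0.0249 w 0.0475 x at .08 0.0036
222 277 350 at .14: x 0.0161 y 0.0228 -0.025 w 0.0477 x at .08 -0.0015
228 277 350 at .14: x 0.012 y 0.0229 -0.0251 w 0.048 x at .08 -0.0067
234 277 350 at .14: x 0.0078 y 0.023 -0.0252 w 0.0482 x at .08 -0.0119
240 277 350 at .14: x 0.0036 y 0.0232 -0.0253 w 0.0485 x at .08 -0.0172
246 259 350 at .14: x -0.0006 y 0.0355 -0.0255 w 0.061 x at .08 -0.0225
252 277 350 at .14: x -0.0049 y 0.0235 -0.0256 w 0.0491 x at .08 -0.0279
258 277 350 at .14: x -0.0092 y 0.0236 -0.0257 w 0.0494 x at .08 -0.0333
264 277 350 at .14: x -0.0137 y 0.0238 -0.0259 w 0.0497 x at .08 -0.0388
270 278 349 at .14: x -0.0181 y 0.0233 -0.0253 w 0.0486 x at .08 -0.0444
276 278 349 at .14: x -0.0226 y 0.0234 -0.0255 w 0.0489 x at .08 -0.0501
282 292 335 at .14: x -0.0272 y 0.0139 -0.0159 w 0.0298 x at .08 -0.0559
0.15 rows: backbottom,backtop,fronttop,lipfront(top) [np.float64(181.7), np.float64(183.9), np.float64(278.3), np.float64(282.4)]
0.2 rows: backbottom,backtop,fronttop,lipfront(top) [np.float64(181.7), np.float64(179.8), np.float64(275.7), np.float64(282.7)]
0.25 rows: backbottom,backtop,fronttop,lipfront(top) [np.float64(181.7), np.float64(175.8), np.float64(272.8), np.float64(282.7)]
```

Request:
{"method": "move_arm", "body": {"rows": [-0.15, 0, 4, 0, -0.15, 0, 8, 0, -0.15, 0, 11, 0, -0.15, 0, 12.5, 0, -0.15, 0, 12.5, 0, -0.15, 0, 12.5, 0]}}

```text
clock: 22.0
tcp_pos: [0.6577, 0.0134, 0.1207]
orientation: [-3.118, 0.378, -0.004]
contact_force: [0.4, -0.7, 0.3]
grip_width: 0.0853
gripper_force: 0.0
```

Request:
{"method": "move_arm", "body": {"rows": [0, 0, 0, 0, 0, 0, 0, 0, 0, 0, 0, 0, 0, 0, 0, 0, 0, 0, 0, 0, 0, 0, 0, 0], "fingers": 0, "newtons": 25}}

```text
clock: 22.75
tcp_pos: [0.6572, 0.0141, 0.1201]
orientation: [-3.118, 0.377, -0.001]
contact_force: [-1.9, 0.4, 6.4]
grip_width: 0.0497
gripper_force: 29.8
```

Request:
{"method": "move_arm", "body": {"rows": [0, 0, -0.5, 0, 0, 0, -1.5, 0, 0, 0, -3, 0, 0, 0, -6, 0, 0, 0, -10, 0, 0, 0, -13, 0, 0, 0, -13, 0]}}

```text
clock: 23.62
tcp_pos: [0.6584, 0.0135, 0.2529]
orientation: [-3.117, 0.378, -0.009]
contact_force: [1.1, 0.3, -0.7]
grip_width: 0.0498
gripper_force: 29.2
```

```bash
python3 - <<'E'
from h import *
o,M=st()
s=r.grab_frame("side");cv2.imwrite("pics/s11.png",s);c=r.grab_frame("scene");cv2.imwrite("pics/c11.png",c)
for n,im,(x0,x1,y0,y1) in(("side",s,(150,255,150,225)),("scene",c,(315,405,120,190))):
    hsv=cv2.cvtColor(im,cv2.COLOR_BGR2HSV);m=((hsv[...,1]<90)&(hsv[...,2]>55)).astype(np.uint8)*255
    k=np.zeros_like(m);k[y0:y1,x0:x1]=m[y0:y1,x0:x1]
    cs,_=cv2.findContours(k,0,2);C=max(cs,key=cv2.contourArea)
    ap=cv2.approxPolyDP(cv2.convexHull(C),4,True)[:,0]
    print(n,cv2.contourArea(C),[(p.tolist(),plane(n,p,.022)[:2].round(3).tolist()) for p in ap])
E
```

```text
23.62 tcp [0.6584 0.0135 0.2529] disp [ 0.0047 -0.      0.2529] yaw-DY 0.0 tilt [ 0.006  0.001 -1.   ] F [ 1.1  0.3 -0.7] w 0.0498 29.2
side 2512.0 [([217, 161], [0.509, 0.341]), ([240, 195], [0.52, 0.162]), ([184, 217], [0.354, 0.142]), ([163, 179], [0.341, 0.328])]
scene 772.0 [([354, 133], [0.345, 0.316]), ([364, 133], [0.37, 0.34]), ([366, 178], [0.525, 0.165]), ([327, 156], [0.364, 0.161])]
```

Request:
{"method": "move_arm", "body": {"rows": [-4, -1.5, 0, 0, -9, -4, 0, 0, -14, -7, 0, 0, -18.5, -10, 0, 0, -23, -13.5, 0, 0, -27.1, -17.7, 2, 0, -27.1, -17.7, 7, 0, -27.1, -17.7, 12, 0, -27.1, -17.7, 16, 0, -27.1, -17.7, 17, 0]}}

```text
clock: 24.98
tcp_pos: [0.4336, 0.2489, 0.0764]
orientation: [3.114, -0.377, -0.007]
contact_force: [-0.5, 0.1, -0.5]
grip_width: 0.0494
gripper_force: 29.1
```

```bash
python3 - <<'E'
from h import *
o,M=st();im,T=snap("w12")
s=r.grab_frame("side");cv2.imwrite("pics/s12.png",s);c=r.grab_frame("scene");cv2.imwrite("pics/c12.png",c)
def crop(n,i,P,w=90):
    u,v=px(n,P); u=int(u);v=int(v);x=max(0,min(640-w*4//3,u-w*2//3));y=max(0,min(480-w,v-w//2));print(n,x,y);return cv2.resize(i[y:y+w,x:x+w*4//3],(400,300),interpolation=3)
P=o["tcp_pos"]
cv2.imwrite("pics/comp12.png",np.vstack([np.hstack([crop("side",s,P),crop("scene",c,P)]),np.hstack([cv2.resize(im,(400,300)),crop("side",s,[*DT,.11])])]))
E
```

```text
24.98 tcp [0.4336 0.2489 0.0764] disp [-0.2699  0.1748  0.0764] yaw-DY 0.0 tilt [-0.005 -0.004 -1.   ] F [-0.5  0.1 -0.5] w 0.0494 29.1
side 138 125
scene 302 94
side 244 143
```

View pics/comp12.png

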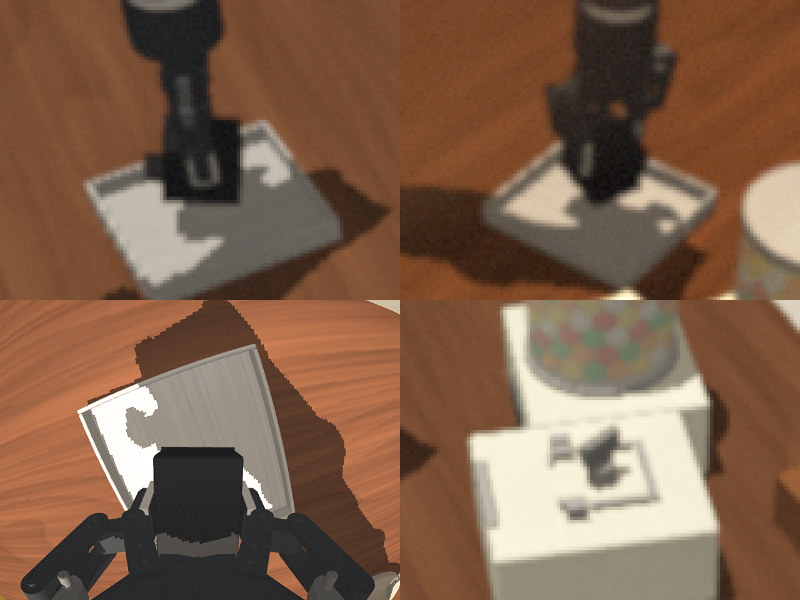

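The cap is held over the tray, and the exposed knob is visible on the deck. The tray's far corners are at wrist (128,179) and (411,72).

```bash
python3 - <<'E'
from h import *
T=np.load("pics/w12.npy")
a=plane("wrist",(128,179),.022,T)[:2];b=plane("wrist",(411,72),.022,T)[:2]
d=a-b;yaw=np.arctan2(d[1],d[0])-np.pi/2;ex=np.array([np.cos(yaw),np.sin(yaw)])
print(a,b,np.linalg.norm(d),yaw,"centre",(a+b)/2-.085*ex)
for uv in((138+86*.3,125+182*.3),(138+265*.3,125+122*.3)):print("side top corners",plane("side",uv,.022)[:2].round(3))
st()
E
```

```text
[0.50687676 0.33361242] [0.52214166 0.1774211 ] 0.15693548263022353 0.09742267885901357 centre [0.42991227 0.24724892]
side top corners [0.343 0.324]
side top corners [0.51  0.338]
25.12 tcp [0.436  0.2503 0.0796] disp [-0.2678  0.1768  0.0796] yaw-DY 0.0 tilt [-0. -0. -1.] F [ 0.7 -0.  -0.3] w 0.0497 29.1
```

Request:
{"method": "move_arm", "body": {"rows": [0, 0, 1.5, 0, 0, 0, 2.7, 0, 0, 0, 3.1, 0, 0, 0, 3.3, 0, 0, 0, 3.3, 0]}}

```text
clock: 25.75
tcp_pos: [0.4359, 0.2505, 0.0464]
orientation: [-3.119, 0.378, -0.0]
contact_force: [0.3, 0.8, -0.6]
grip_width: 0.0495
gripper_force: 29.1
```

Request:
{"method": "move_arm", "body": {"rows": [0, 0, 0.15, 0, 0, 0, 0.3, 0, 0, 0, 0.3, 0]}}

```text
clock: 26.12
tcp_pos: [0.436, 0.2506, 0.044]
orientation: [-3.118, 0.378, 0.0]
contact_force: [-2.5, -0.2, 7.6]
grip_width: 0.05
gripper_force: 30.3
```

Request:
{"method": "move_arm", "body": {"rows": [0, 0, 0.15, 0, 0, 0, 0.3, 0, 0, 0, 0.3, 0]}}

```text
clock: 26.5
tcp_pos: [0.4349, 0.2508, 0.0421]
orientation: [-3.117, 0.378, 0.004]
contact_force: [-9.8, -3.0, 28.2]
grip_width: 0.0494
gripper_force: 32.7
```

Request:
{"method": "move_arm", "body": {"rows": [0, 0, -0.1, 0, 0, 0, -0.1, 0, 0, 0, 0, 0], "fingers": 0, "newtons": 20}}

```text
clock: 26.88
tcp_pos: [0.4349, 0.2509, 0.0419]
orientation: [-3.118, 0.378, 0.004]
contact_force: [-9.7, -0.1, 31.7]
grip_width: 0.0497
gripper_force: 32.9
```

Request:
{"method": "move_arm", "body": {"rows": [0, 0, 0.1, 0, 0, 0, 0.1, 0]}}

```text
clock: 27.12
tcp_pos: [0.4345, 0.251, 0.0412]
orientation: [-3.117, 0.378, 0.005]
contact_force: [-10.8, -2.4, 31.6]
grip_width: 0.0496
gripper_force: 33.4
```

Request:
{"method": "move_arm", "body": {"rows": [0, 0, 0.1, 0, 0, 0, 0.1, 0]}}

```text
clock: 27.38
tcp_pos: [0.434, 0.2511, 0.0402]
orientation: [-3.117, 0.377, 0.007]
contact_force: [-13.4, -1.9, 33.7]
grip_width: 0.0497
gripper_force: 34.2
```

```bash
python3 - <<'E'
from h import *
o,M=st();im,T=snap("w13")
for f in("w12","w13"):
    g=cv2.imread(f"pics/{f}.png").max(2);Tt=np.load(f"pics/{f}.npy")
    print(f,[(u,g[210:270:3,u].tolist()) for u in(316,)])
p=o["tcp_pos"]
# predicted rows of top-back and back-bottom edges for tilts, cap centre at TCP, mid height 30 above base
for t in(0,.1,.2):
    c,s=np.cos(t),np.sin(t);f=lambda a,b:p+M@np.array([a*c+b*s,0,.004-(-a*s+b*c)])
    print(t,[np.round(px("wrist",f(a,b),T)[1],1) for a,b in((.032,.023),(.032,-.03),(-.032,.023))])
E
```

```text
27.38 tcp [0.434  0.2511 0.0402] disp [-0.27    0.177   0.0402] yaw-DY 0.0 tilt [-0.004  0.002 -1.   ] F [-13.4  -1.9  33.7] w 0.0497 34.2
w12 [(316, [150, 159, 162, 157, 150, 155, 154, 162, 147, 24, 23, 33, 34, 29, 39, 43, 53, 43, 50, 49])]
w13 [(316, [143, 151, 147, 150, 152, 150, 148, 159, 22, 27, 33, 34, 32, 34, 21, 41, 39, 41, 39, 40])]
0 [np.float64(269.3), np.float64(222.5), np.float64(412.1)]
0.1 [np.float64(259.3), np.float64(227.2), np.float64(413.3)]
0.2 [np.float64(250.3), np.float64(232.4), np.float64(413.6)]
```

Request:
{"method": "move_arm", "body": {"rows": [0, 0, -0.05, 0, 0, 0, -0.1, 0, 0, 0, -0.15, 0, 0, 0, -0.15, 0]}}

```text
clock: 27.92
tcp_pos: [0.4343, 0.251, 0.0405]
orientation: [-3.118, 0.376, 0.005]
contact_force: [-7.3, 0.5, 13.6]
grip_width: 0.0499
gripper_force: 31.6
```

Request:
{"method": "move_arm", "body": {"rows": [0, 0, 0, 0, 0, 0, 0, 0, 0, 0, 0, 0], "fingers": 0.6}}

```text
clock: 28.3
tcp_pos: [0.436, 0.2504, 0.0398]
orientation: [3.119, -0.378, 0.0]
contact_force: [-0.7, 0.2, 0.3]
grip_width: 0.0513
gripper_force: 0.0
```

Request:
{"method": "move_arm", "body": {"rows": [0, 0, 0, 0, 0, 0, 0, 0, 0, 0, 0, 0, 0, 0, 0, 0], "fingers": 1}}

```text
clock: 28.8
tcp_pos: [0.4358, 0.2505, 0.0398]
orientation: [-3.119, 0.377, -0.0]
contact_force: [0.3, -0.4, 0.3]
grip_width: 0.0854
gripper_force: 0.0
```

```bash
python3 - <<'E'
from h import *
o,M=st();im,T=snap("w14");g=im.max(2)
print([g[210:290:3,u].tolist() for u in(310,322)])
p=o["tcp_pos"]
for t in(0,.1,.2):
    c,s=np.cos(t),np.sin(t);f=lambda a,b:p+M@np.array([a*c+b*s,0,.004-(-a*s+b*c)])
    print(t,[np.round(px("wrist",f(a,b),T)[1],1) for a,b in((.032,.023),(.032,-.03),(-.032,.023))])
E
```

```text
28.8 tcp [0.4358 0.2505 0.0398] disp [-0.2681  0.1769  0.0398] yaw-DY 0.001 tilt [ 0.  0. -1.] F [ 0.3 -0.4  0.3] w 0.0854 0.0
[[127, 125, 124, 125, 132, 130, 128, 128, 127, 12, 29, 20, 25, 25, 27, 23, 27, 29, 26, 22, 24, 25, 34, 24, 17, 17, 32], [128, 130, 124, 128, 125, 124, 123, 123, 127, 16, 20, 22, 22, 28, 24, 28, 20, 28, 27, 17, 28, 24, 27, 28, 20, 26, 18]]
0 [np.float64(269.3), np.float64(222.5), np.float64(412.1)]
0.1 [np.float64(259.2), np.float64(227.1), np.float64(413.3)]
0.2 [np.float64(250.3), np.float64(232.4), np.float64(413.6)]
```

Request:
{"method": "move_arm", "body": {"rows": [0, 0, -4, 0, 0, 0, -10, 0, 0, 0, -16, 0, 4, 2.5, -20.5, -5, 8, 5, -20.5, -14, 13, 8.5, -20.5, -24, 18, 12, -20.5, -34.4, 22.5, 15, -20.5, -34.4, 26.8, 17.7, -20.5, -34.4, 26.8, 17.7, -20.5, -34.4]}}

```text
clock: 30.1
tcp_pos: [0.6554, 0.0094, 0.2446]
orientation: [3.09, 0.551, 0.0]
contact_force: [-1.3, 0.4, 0.0]
grip_width: 0.0854
gripper_force: 0.0
```

Request:
{"method": "move_arm", "body": {"rows": [0, 0, 0, 0, 0, 0, 0, 0]}}

```text
clock: 30.35
tcp_pos: [0.6532, 0.0164, 0.2447]
orientation: [-3.089, -0.565, 0.001]
contact_force: [0.3, 0.7, -0.3]
grip_width: 0.0855
gripper_force: 0.0
```

```bash
python3 - <<'E'
from h import *
o,M=st();im,T=snap("w15");s=r.grab_frame("side");cv2.imwrite("pics/s15.png",s);c=r.grab_frame("scene");cv2.imwrite("pics/c15.png",c)
K=np.r_[DT,.124];print("pred knob px",np.round(px("wrist",K,T),1))
g=im.max(2);hsv=cv2.cvtColor(im,cv2.COLOR_BGR2HSV)
u0,v0=map(int,px("wrist",K,T));R0=g[v0-45:v0+45,u0-45:u0+45]
for th in(60,90,130):
    m=(R0<th).astype(np.uint8);k,l,st_,ce=cv2.connectedComponentsWithStats(m)
    for i in range(1,k):
        if st_[i,4]>80:
            pts=np.argwhere(l==i)[:,::-1].astype(np.float32);print(th,st_[i].tolist(),(ce[i]+[u0-45,v0-45]).round(1),[np.round(q,1) for q in cv2.minAreaRect(pts)])
# cap in tray, side & scene columns
for f,n,P0 in((s,"side",[.436,.25,.03]),(c,"scene",[.436,.25,.03])):
    gg=f.max(2);u,v=map(int,px(n,P0));B=gg[v-30:v+30,u-30:u+30]
    print(n,u,v,[(u-30+i,*((int(y.min())+v-30,int(y.max())+v-30) if len(y) else (0,0))) for i in range(0,60,3) for y in[np.flatnonzero(B[:,i]<55)]])
E
```

```text
30.35 tcp [0.6532 0.0164 0.2447] disp [-0.001   0.0016  0.2447] yaw-DY 0.603 tilt [-0.001  0.001 -1.   ] F [ 0.3  0.7 -0.3] w 0.0855 0.0
pred knob px [316.8 230.2]
60 [40, 16, 16, 30, 130] [319.8 209.7] [array([47.5, 30.5]), array([29.4, 14.2]), np.float64(87.3)]
90 [10, 0, 14, 11, 85] [286.9 189.5] [array([16. ,  3.8]), array([ 7.5, 14.1]), np.float64(33.7)]
90 [32, 16, 30, 54, 1128] [317.4 224.4] [array([46.5, 42.5]), array([53., 29.]), np.float64(90.0)]
90 [66, 33, 24, 36, 288] [350.  237.1] [array([80.3, 50.8]), array([ 8.6, 38.8]), np.float64(37.6)]
90 [42, 68, 37, 22, 520] [332.9 264.9] [array([60. , 78.5]), array([21., 36.]), np.float64(90.0)]
130 [3, 0, 23, 11, 141] [287.  188.8] [array([14.,  5.]), array([10., 22.]), np.float64(90.0)]
130 [0, 0, 90, 90, 6663] [322.5 233.5] [array([44.5, 44.5]), array([89., 89.]), np.float64(0.0)]
side 201 183 [(171, 0, 0), (174, 0, 0), (177, 0, 0), (180, 0, 0), (183, 0, 0), (186, 184, 191), (189, 173, 192), (192, 172, 195), (195, 172, 195), (198, 171, 194), (201, 171, 194), (204, 171, 193), (207, 171, 193), (210, 184, 193), (213, 0, 0), (216, 0, 0), (219, 0, 0), (222, 0, 0), (225, 0, 0), (228, 0, 0)]
scene 361 151 [(331, 0, 0), (334, 0, 0), (337, 0, 0), (340, 0, 0), (343, 0, 0), (346, 0, 0), (349, 0, 0), (352, 142, 155), (355, 141, 158), (358, 140, 161), (361, 138, 162), (364, 121, 163), (367, 121, 172), (370, 121, 171), (373, 121, 158), (376, 121, 152), (379, 121, 150), (382, 121, 150), (385, 121, 138), (388, 121, 131)]
```

Request:
{"method": "move_arm", "body": {"rows": [0.05, 0.15, 4, 0, 0.05, 0.15, 8, 0, 0.05, 0.15, 11, 0, 0.05, 0.15, 12.7, 0, 0.05, 0.15, 12.7, 0, 0.05, 0.15, 12.7, 0]}}

```text
clock: 31.25
tcp_pos: [0.6558, 0.0134, 0.1192]
orientation: [3.091, 0.562, 0.003]
contact_force: [-0.7, -0.1, 0.2]
grip_width: 0.0851
gripper_force: 0.0
```

Request:
{"method": "move_arm", "body": {"rows": [0, 0, 0, 0, 0, 0, 0, 0, 0, 0, 0, 0, 0, 0, 0, 0, 0, 0, 0, 0, 0, 0, 0, 0, 0, 0, 0, 0, 0, 0, 0, 0], "fingers": 0, "newtons": 40}}

```text
clock: 32.25
tcp_pos: [0.6543, 0.0153, 0.1181]
orientation: [-3.088, -0.562, 0.002]
contact_force: [-4.0, 3.5, 4.4]
grip_width: 0.0093
gripper_force: 41.8
```

```bash
python3 - <<'E'
from h import *
o,M=st();print(o["moment"].round(3),o["joints"].round(2))
E
```

```text
32.25 tcp [0.6543 0.0153 0.1181] disp [0.0003 0.0008 0.1181] yaw-DY 0.601 tilt [-0.001  0.003 -1.   ] F [-4.   3.5  4.4] w 0.0093 41.8
[ 0.75   0.718 -0.272] [-0.44  0.62  0.46  1.73 -0.35  0.87 -1.03]
```

Request:
{"method": "move_arm", "body": {"rows": [0, 0, 0, 4, 0, 0, 0, 10, 0, 0, 0, 17, 0, 0, 0, 24, 0, 0, 0, 31, 0, 0, 0, 38, 0, 0, 0, 45, 0, 0, 0, 52, 0, 0, 0, 58, 0, 0, 0, 62]}}

```text
clock: 33.5
tcp_pos: [0.654, 0.0143, 0.1181]
orientation: [-2.937, 1.113, 0.004]
contact_force: [-4.2, 1.7, 6.4]
grip_width: 0.009
gripper_force: 41.8
```

Request:
{"method": "move_arm", "body": {"rows": [0, 0, 0, 2.5, 0, 0, 0, 5, 0, 0, 0, 7, 0, 0, 0, 9, 0, 0, 0, 9, 0, 0, 0, 9]}}

```text
clock: 34.25
tcp_pos: [0.6539, 0.0143, 0.1181]
orientation: [2.844, -1.333, -0.004]
contact_force: [-4.7, 1.0, 7.4]
grip_width: 0.009
gripper_force: 45.7
```

```bash
python3 - <<'E'
from h import *
o,M=st();print(o["moment"].round(3),o["joints"].round(2))
E
```

```text
34.25 tcp [0.6539 0.0143 0.1181] disp [ 1.000e-04 -3.000e-04  1.181e-01] yaw-DY -0.635 tilt [-0.003  0.001 -1.   ] F [-4.7  1.   7.4] w 0.009 45.7
[0.316 1.159 0.806] [-0.64  0.72  0.78  1.75 -0.61  0.94 -2.05]
```

Request:
{"method": "move_arm", "body": {"rows": [0, 0, 0, 0, 0, 0, 0, 0, 0, 0, 0, 0, 0, 0, 0, 0, 0, 0, 0, 0, 0, 0, 0, 0, 0, 0, 0, 0], "fingers": 1}}

```text
clock: 35.12
tcp_pos: [0.6549, 0.0134, 0.1178]
orientation: [2.843, -1.338, 0.0]
contact_force: [-0.2, 0.7, -0.5]
grip_width: 0.0854
gripper_force: 0.0
```

Request:
{"method": "move_arm", "body": {"rows": [0, 0, -1, 0, 0, 0, -4, 0, 0, 0, -8, 0, 0, 0, -12.7, -8, 0, 0, -12.7, -18, 0, 0, -12.7, -28, 0, 0, -12.7, -38, 0, 0, -12.7, -48, 0, 0, -12.7, -58, 0, 0, -12.7, -68]}}

```text
clock: 36.38
tcp_pos: [0.6549, 0.0131, 0.2456]
orientation: [3.103, 0.489, 0.001]
contact_force: [1.1, -0.0, -0.6]
grip_width: 0.0855
gripper_force: 0.0
```

Request:
{"method": "move_arm", "body": {"rows": [0, 0, 0, -3, 0, 0, 0, -3, 0, 0, 0, -3]}}

```text
clock: 36.75
tcp_pos: [0.6549, 0.0133, 0.2452]
orientation: [3.091, 0.56, 0.001]
contact_force: [0.2, -1.1, 0.4]
grip_width: 0.0856
gripper_force: 0.0
```

```bash
python3 - <<'E'
from h import *
o,M=st();im,T=snap("w16");s=r.grab_frame("side");cv2.imwrite("pics/s16.png",s);c=r.grab_frame("scene");cv2.imwrite("pics/c16.png",c)
K=np.r_[DT,.124];u0,v0=map(int,px("wrist",K,T));g=im.max(2)
m=(g[v0-45:v0+45,u0-45:u0+45]<90).astype(np.uint8);k,l,q,ce=cv2.connectedComponentsWithStats(m)
print((u0,v0))
for i in range(1,k):
    if q[i,4]>80: print(q[i].tolist(),(ce[i]+[u0-45,v0-45]).round(1))
a=cv2.imread("pics/w15.png");print("mean diff near knob vs w15",cv2.absdiff(a,im)[v0-40:v0+40,u0-40:u0+40].mean())
# changes side0/scene0 vs now: bystander centroids by region diff
for n,now in(("side",s),("scene",c)):
    d=cv2.absdiff(cv2.GaussianBlur(cv2.imread(f"pics/{n}0.png"),(5,5),0),cv2.GaussianBlur(now,(5,5),0)).max(2)
    k,l,q,ce=cv2.connectedComponentsWithStats((d>40).astype(np.uint8))
    print(n,[(q[i].tolist()) for i in range(1,k) if q[i,4]>15])
E
```

```text
36.75 tcp [0.6549 0.0133 0.2452] disp [ 0.0014 -0.001   0.2452] yaw-DY 0.6 tilt [ 0. -0. -1.] F [ 0.2 -1.1  0.4] w 0.0856 0.0
(311, 230)
[75, 0, 15, 11, 86] [350.2 188.2]
[32, 16, 30, 54, 1126] [312.6 224.8]
[67, 34, 23, 35, 277] [345.2 237.9]
[43, 68, 37, 22, 513] [328.8 265.1]
mean diff near knob vs w15 20.516041666666666
side [[297, 0, 16, 5, 32], [322, 0, 14, 5, 42], [290, 6, 26, 33, 515], [316, 6, 28, 136, 1862], [282, 42, 14, 32, 384], [48, 52, 8, 33, 154], [278, 76, 24, 45, 556], [0, 86, 52, 10, 260], [308, 89, 9, 4, 29], [0, 97, 55, 25, 363], [282, 123, 6, 17, 78], [290, 123, 15, 29, 222], [306, 122, 22, 31, 387], [44, 138, 5, 29, 66], [183, 170, 33, 28, 717], [286, 173, 32, 31, 766], [318, 185, 13, 11, 83], [37, 190, 5, 10, 36], [361, 193, 14, 12, 93], [268, 196, 26, 22, 376], [0, 198, 14, 7, 52], [340, 203, 9, 5, 21], [2, 205, 43, 41, 569], [295, 207, 45, 11, 193], [106, 217, 275, 99, 7365], [0, 255, 7, 3, 17], [80, 271, 8, 6, 33], [92, 273, 6, 6, 26], [334, 316, 34, 15, 125], [65, 323, 22, 10, 97], [335, 322, 36, 17, 149], [49, 326, 13, 7, 67], [361, 333, 10, 3, 16]]
scene [[186, 0, 10, 18, 132], [200, 0, 43, 10, 211], [320, 0, 23, 26, 221], [376, 0, 26, 15, 136], [227, 5, 14, 48, 335], [350, 5, 19, 11, 115], [402, 4, 9, 9, 23], [381, 11, 21, 10, 106], [405, 35, 18, 26, 80], [379, 37, 11, 32, 164], [396, 37, 7, 7, 23], [178, 41, 9, 4, 28], [190, 44, 10, 6, 35], [177, 53, 7, 10, 40], [189, 54, 20, 30, 259], [402, 79, 7, 10, 29], [362, 98, 4, 23, 60], [372, 104, 24, 5, 61], [382, 106, 27, 73, 858], [368, 108, 20, 6, 45], [370, 114, 25, 7, 92], [353, 123, 15, 18, 167], [349, 142, 30, 35, 542], [200, 149, 9, 6, 32], [229, 152, 173, 135, 4574], [357, 186, 40, 40, 918], [339, 212, 30, 28, 220], [396, 248, 6, 5, 21], [396, 253, 16, 14, 128], [244, 283, 16, 18, 72], [238, 286, 17, 19, 86]]
```

```bash
python3 -c "
from bench import r
print(r.hand_in())"
```

```text
the job is handed in; nothing more can be done
None
```

I levered the cap off, stood it upright in the tray, turned the knob to its stop (it sprang back to rest) and laid the pry bar back on the counter. The scoop, jar and tin were not moved, and the job was handed in at about 37 s.

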